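Index the specimen cup out from under the optical head and cover it

TASK

The measurement is done: pull up the spring plunger knob on the slide, move the carriage with the specimen cup out from under the optical head to the other slot and let the plunger snap fully home there. Then take the larger of the two loose covers from its sloping rest and set it on the cup so that it sits fully seated and level, lowering it rather than dropping it, and let go. Do not disturb the smaller cover, the jar or the steel test block.

Things in the scene. Friction and masses are not known exactly. Their poses are not given: they have to be found in the camera images.
- slide_base: Fixed aluminium base of the specimen slide, 165 x 405 mm, 14 mm thick. Origin on the bench, on the cup's line of travel, midway between the two slots; z up, y along the travel. The cup's axis starts at y = +65 mm (under the optical head) and can travel to y = -65 mm (free). A white column, 90 x 50 mm, 364 mm high, stands at y 137 to 187 mm.
- lens (a point): Lower end of the fixed lens barrel of the optical head, on its vertical axis, 140 mm above the bench; axes as slide_base; the cup starts right below it. Barrel radius 22 mm, from 30 mm higher up 28 mm. From 100 to 200 mm above this point the white head box: x -35 to 35, y -32 to 98 mm from it.
- carriage (a joint): Travel of the 110 x 110 mm cup carriage in m along the base's -y axis: 0 = in the slot under the head, 0.130 = the other, free slot. End stops at -0.004 and 0.134. It slides with about 1 N of friction, but only while the plunger is pulled up; moving the held knob sideways moves the carriage.
- plunger (a joint): Lift of the plunger in m: 0 = fully home in a slot, 0.016 = end stop. A spring pushes it down, 5 N at 0, 9 N at 0.012. The pin goes 8 mm into the slot: lift it 10 to 14 mm before moving the carriage. Let go within 3 mm of the slot it snaps down and centres itself; between the slots it rests at about 0.008.
- plunger_knob (a point): Grip point on the axis of the black round plunger knob (30 mm diameter, 34 mm tall, axis vertical), 14 mm below its top, 85 mm above the bench when home; rises with the plunger. From the cup axis it lies at x -70, y -120 mm along the base's axes and travels with the cup. From 20 mm below this point down, a steel collar of 22 mm diameter stands 20 mm high on the carriage.
- cup_rim (a point): Centre of the mouth of the round steel specimen cup, at its flat rim, 92 mm above the bench; z up. Outer diameter 100 mm, wall 5 mm, bore 90 mm, depth 49 mm (a small specimen inside stays 28 mm below the rim). Fixed to the carriage.
- cover: Larger loose cover: aluminium disc, 108 mm diameter, 5 mm thick, about 0.18 kg. Origin: centre of the disc's underside, the face that sits on the rim; z along its axis, out of the knob. Below it a step of 82 mm diameter, 6 mm deep, enters the cup's bore; above, a black round knob of 26 mm diameter, from z 5 to 43 mm. It starts on its rest, axis 35 degrees off vertical.
- cover_rest: Fixed aluminium rest of the larger cover, foot 118 x 106 mm; a plate 120 x 110 mm slopes 35 degrees, low at -x, high (92 mm) at +x, its middle 58 mm up; origin on the bench below that. So the cover's knob leans to the rest's -x. Two pins of 10 mm diameter, 14 mm out of the plate, hold the cover's lower edge; it lifts out along its own axis.
- spare_rest: Fixed rest of the same form and slope for the smaller cover.
- spare_cover: The smaller cover, 72 mm diameter, with the same knob (26 mm diameter, 5 to 43 mm above its origin); origin and axes as for the larger. Too small for the cup. Bystander, must not be disturbed.
- jar: Closed amber glass jar, 60 mm diameter, 130 mm tall, loose, origin at its foot. Bystander.
- test_block: Round steel test block, 60 mm diameter, 16 mm thick, loose, lying on the bench, origin at its underside. Bystander.
There are look-alikes about, which are no part of the job. Leave any orange or turquoise look-alike of the cover alone.

How it is judged:
On the way, in this order (a step that is already met when the one before it is completed fails the run):
1. the plunger is pulled clear of its slot (value of joint plunger above 0.0075 m), for 0.1 s.
2. the carriage stands at the free slot with the plunger snapped fully home, the cup still uncovered (value of joint carriage between 0.1265 and 0.1335 m and value of joint plunger below 0.002 m and distance between cover and cup_rim above 0.05 m), for 0.2 s.
At the end, for the whole second after the job is handed in: Carriage at the free slot (0.1265 to 0.1335 m), plunger home (under 2 mm); larger cover on the cup: within 6 mm of its axis, 2.5 mm of rim height, level within 2 degrees, at rest; smaller cover, jar and test block within 15 mm of their starts (value of joint carriage between 0.1265 and 0.1335 m and value of joint plunger below 0.002 m and horizontal distance between cover and cup_rim below 0.006 m and z of cover in the frame of cup_rim between -0.0025 and 0.0025 m and angle between cover's own z axis and vertical below 0.035 rad and linear speed of cover below 0.02 m/s and distance of each of spare_cover, jar, test_block from where it was at the start of the episode below 0.015 m); the robot touches nothing.
It fails at once if a bystander (smaller cover, jar or test block) is knocked or moved more than 15 mm (distance of any of spare_cover, jar, test_block from where it was at the start of the episode above 0.015 m).
It fails at once if the cover is dropped (falls free faster than 0.5 m/s) (contact force between the fingers and cover below 0.05 N and linear speed of cover above 0.5 m/s).
It also fails if it takes over 67 s, if anything falls off the work surface, if the arm or the gripper's body presses on something with over 40 N, if the wrist force passes 120 N, or if a joint passes its speed limit or range.

ROBOT

A 6-joint arm with a two-finger parallel gripper is mounted at the origin on the work surface. World frame = base frame: x ahead of the robot, y to its left, z up, the work surface at z = 0. Lengths are in m, angles in rad, forces in N, time in s.
With the tool pointing down it reaches from about 0.425 to 0.95 m from the base axis. Payload 3.5 kg.
Tool frame: the origin (TCP) lies midway between the tips of the shut fingers; the grasp point (between the pads) lies 19 mm behind it; x points along the fingers, y is the direction in which the jaws open and shut, and the axes are right-handed (so a half turn about x gives the same grasp; the last joint's range is limited). The gripper opens to 85 mm and grips with 20 to 120 N. Pads are 22 mm wide; open, the fingers measure 114 mm over their backs; the gripper's body (76 mm by 85 mm) begins 54 mm behind the grasp point. The pads swing forward as they close: fully open they stand 13 mm farther back than shut.
Start: joints at [-1.434, 0.286, 1.577, -0, 1.279, -0.15], TCP at [0.191, -0.647, 0.231] pointing down, gripper open.
Joint ranges: [-2.77, 2.77], [-0.9, 2.22], [0.21, 2.48], [-1.53, 4.67], [0.24, 2.81], [-2.84, 2.84]. Speed limits (rad/s): [2.79, 2.79, 3.14, 3.14, 3.14, 3.14].

INTERFACE

Orientations are given as a unit quaternion [x, y, z, w].
In Python, from plant import sensors, optics, ctrl gives the robot as it stands.
- The arm moves only by the tool arm_command, never from a script. Its argument "increments" is a list that holds one entry, the list of rows, each a list of 4 numbers: the shift along the tool's x, y, z in cm, then the turn about the tool's x in rad. A call has 1 to 20 rows; each row shifts and turns the commanded pose from where the row before left it, along the tool's axes as they then stand; what a row does not reach is not made up. A row lasts 1/8 s, in which the tool goes at most 62.5 mm and 10.7 degrees, less where a joint would pass 70% of its speed; a pose out of reach is approached as far as the arm can. A call with a gripper value outside its range is refused whole. "grip" is the finger opening in cm, from 0 to 8.54, set as the call begins (left out, the last holds). The fingers move at their own pace and stop on an object; "grip_force" is the grip in N (left out, the last holds). Time passes only in rows, so rows that do not move let the fingers close. It gives the time, the measured TCP pose, the force and the opening at its end, in the units of the state.
- sensors.get_state(): the state, without advancing time (a new reading comes with each control period).
- optics.read_camera(name): name is "scene" or "top"; returns the picture (480x640x3 uint8, blue, green, red); there is no depth.
- optics.camera_model(name): a dict with "camera_matrix" (3x3 intrinsics, pixels), "dist" ([k1, k2, p1, p2, k3] as OpenCV has them; the pictures are not rectified), "world_from_camera" (4x4, takes a point from camera to world coordinates). Camera axes: x right, y up, looking along -z (the intrinsics and any distortion apply to the point x, -y, -z); pixel columns grow to the right and rows downward; lengths in m; the calibration is good to about 2 mm. A picture is of the moment at which its call begins. camera_model takes no time and is no camera call.
- ctrl.sign_off(): hands the job in, once; it reports no verdict.
Trained networks look in the newest picture that a camera, given by its name, has taken for a name from the list of things; names that differ only in an ending like _2 or _b are one class to them, and where a whole thing is asked for, a point or a joint stands for the part that bears it (a point fixed in the world has none). Each returns a list of dicts, best first, with "conf" (0 to 1); they miss things now and then, are a little off and sometimes report something else, mostly with a low value. They report only what shows in the picture. A call takes as long as a camera call. They do not tell look-alikes from the thing itself.
- optics.boxes_of(camera, query): "at" ([row, column] in pixels, amid what is visible of it).
- optics.place_of(camera, query): "at" ([row, column] in pixels: a listed point, or the origin of a listed thing).
The state is a dict: "time": time; "qpos": joint angles; "dq": joint speeds; "joint_efforts": joint torques, N m; "eef_pos": TCP position; "tcp_rot": TCP orientation; "contact_force": force on the tool from outside, world axes, zero at the start; "wrist_torque": the same for the moment, N m; "opening": opening from 0.0 (shut) to 1.0 (fully open).
Only numpy, scipy, OpenCV 4.12 (cv2) and the standard library are available. Lean on these libraries where they do the work, as an engineer would, in place of code of your own. Each camera call takes 0.05 s, during which the arm holds its last target.

## Working session

There is one attempt and no reset: what is moved stays moved. The work goes in short steps, Python scripts to look and compute and a tool call to move; the robot and the scene stay as the last step left them, time stands still between calls to the robot, and variables do not carry over. Pictures are saved under pics/ and viewed, and the job is handed in when it is done.

Besides the shell and the picture viewer there is one more tool, called after "Emit:" as name(argument=value, ...), one argument or row to a line, values as JSON. arm_command: Moves the arm, as the interface text tells. Its arguments: {"type":"object","properties":{"increments":{"type":"array","items":{"type":"array","items":{"type":"array","items":{"type":"number"}}}},"grip":{"type":"number"},"grip_force":{"type":"number"}},"required":["increments"]}

```bash
ls; mkdir -p pics
python3 - <<'E'
from plant import sensors, optics, ctrl
import cv2, numpy as np
np.set_printoptions(precision=4,suppress=True)
s=sensors.get_state(); print({k:np.round(v,3) for k,v in s.items()})
for c in("scene","top"):
    im=optics.read_camera(c); cv2.imwrite(f"pics/{c}0.png",im)
    m=optics.camera_model(c); print(c,np.array(m["camera_matrix"]),m["dist"]);print(np.array(m["world_from_camera"]))
    for q in ["slide_base","plunger_knob","cup_rim","cover","cover_rest","spare_cover","spare_rest","jar","test_block"]:
        print(c,q,[(np.round(d["at"],1).tolist(),round(d["conf"],2)) for d in optics.place_of(c,q)])
E
```

```text
pics
{'time': np.float64(0.0), 'qpos': array([-1.434,  0.287,  1.578,  0.   ,  1.279, -0.15 ]), 'dq': array([-0.   ,  0.001, -0.   ,  0.002,  0.002,  0.001]), 'joint_efforts': array([ -0.002, -40.598, -29.263,  -0.   ,   0.006,   0.   ]), 'eef_pos': array([ 0.191, -0.647,  0.23 ]), 'tcp_rot': array([ 0.7  ,  0.102, -0.7  ,  0.1  ]), 'contact_force': array([-0.926, -0.453, -0.019]), 'wrist_torque': array([-0.025,  0.066,  0.055]), 'opening': np.float64(0.998)}
scene [[524.1842   0.     327.8513]
 [  0.     524.1842 234.217 ]
 [  0.       0.       1.    ]] [-0.0221  0.      0.      0.      0.    ]
[[ 0.4736 -0.6746  0.5662  1.1849]
 [ 0.8807  0.3703 -0.2955 -0.3582]
 [-0.0103  0.6386  0.7695  1.0374]
 [ 0.      0.      0.      1.    ]]
scene slide_base [([230.0, 435.8], 0.63)]
scene plunger_knob [([195.3, 409.4], 0.4)]
scene cup_rim [([198.2, 470.2], 0.94)]
scene cover [([335.6, 298.5], 0.89), ([247.1, 233.1], 0.81), ([193.5, 344.3], 0.8), ([267.8, 276.7], 0.65)]
scene cover_rest [([284.3, 283.1], 0.85), ([267.1, 279.1], 0.41)]
scene spare_cover [([302.2, 190.0], 0.65)]
scene spare_rest [([313.2, 198.6], 0.76)]
scene jar [([315.9, 355.5], 0.85)]
scene test_block [([224.8, 305.7], 0.9)]
top [[621.4571   0.     317.6429]
 [  0.     621.4571 237.7888]
 [  0.       0.       1.    ]] [-0.042  0.     0.     0.     0.   ]
[[-0.0158  0.9894 -0.1443  0.3307]
 [-0.9998 -0.0144  0.0103  0.0157]
 [ 0.0081  0.1445  0.9895  1.4065]
 [ 0.      0.      0.      1.    ]]
top slide_base [([238.3, 183.6], 0.66)]
top plunger_knob [([264.1, 203.2], 0.47)]
top cup_rim [([238.3, 187.2], 0.17)]
top cover [([185.7, 391.4], 0.77), ([321.6, 408.7], 0.73), ([252.0, 378.6], 0.63)]
top cover_rest [([252.6, 374.8], 0.84), ([262.2, 202.8], 0.21)]
top spare_cover [([250.9, 477.9], 0.76)]
top spare_rest [([259.2, 467.5], 0.72)]
top jar [([182.5, 330.0], 0.58)]
top test_block [([312.8, 320.6], 0.87)]
```

View pics/scene0.png

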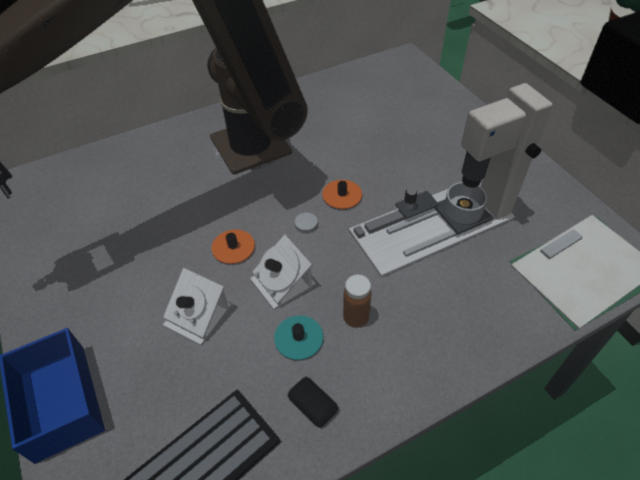

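View pics/top0.png

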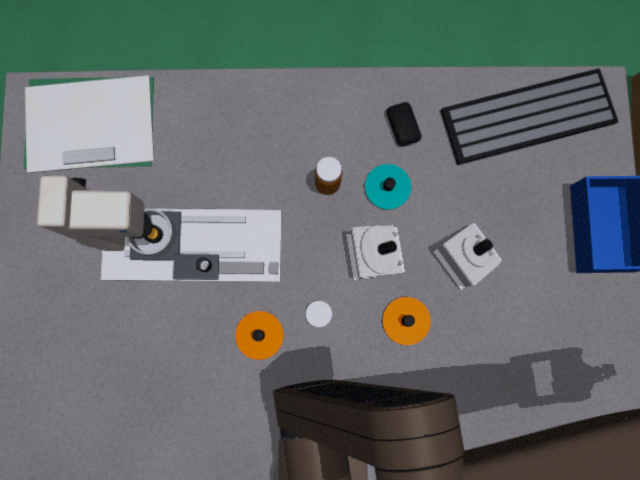

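Scene picture: the cover candidates are orange (row 247, col 233) and (193, 344), turquoise (336, 298), and bare aluminium on a rest (268, 277). A smaller aluminium one lies on its rest at (302, 190). The bare aluminium cover at (268, 277) in scene and (252, 379) in top is the one meant, since it is aluminium, the larger of the two and on a sloping rest. I'll confirm it in a crop.

```bash
cat > h.py <<'E'
import numpy as np, cv2, json
from plant import sensors, optics, ctrl
np.set_printoptions(precision=4,suppress=True)
def cam(c):
    m=optics.camera_model(c); return np.array(m["camera_matrix"],float),np.array(m["dist"],float),np.array(m["world_from_camera"],float)
CAM={c:cam(c) for c in("scene","top")}
F=np.diag([1,-1,-1.])
def proj(c,P):
    K,d,T=CAM[c]; R=F@T[:3,:3].T; t=-R@T[:3,3]
    p,_=cv2.projectPoints(np.atleast_2d(np.array(P,float)),cv2.Rodrigues(R)[0],t,K,d)
    return p[:,0,::-1]  # row,col
def ray(c,rc):
    K,d,T=CAM[c]; u=cv2.undistortPoints(np.array([[[rc[1],rc[0]]]],float),K,d)[0,0]
    v=T[:3,:3]@(F@np.array([u[0],u[1],1])); return T[:3,3],v/np.linalg.norm(v)
def onz(c,rc,z):
    o,v=ray(c,rc); return o+v*(z-o[2])/v[2]
def tri(a,b):
    A=np.zeros((3,3));B=np.zeros(3);L=[]
    for c,rc in(("scene",a),("top",b)):
        o,v=ray(c,rc);M=np.eye(3)-np.outer(v,v);A+=M;B+=M@o;L.append((o,v))
    p=np.linalg.solve(A,B); return p,[np.linalg.norm((np.eye(3)-np.outer(v,v))@(p-o)) for o,v in L]
E
python3 - <<'E'
from h import *
s=cv2.imread("pics/scene0.png");t=cv2.imread("pics/top0.png")
def crop(im,r,c,h,w,k): return cv2.resize(im[r:r+h,c:c+w],None,fx=k,fy=k,interpolation=cv2.INTER_CUBIC)
cv2.imwrite("pics/c1.png",np.hstack([crop(s,220,235,100,95,4),crop(t,205,335,100,95,4)]))
cv2.imwrite("pics/c2.png",crop(s,150,340,130,190,4))
cv2.imwrite("pics/c3.png",crop(t,170,30,120,265,3))
print("cover",tri([267.8,276.7],[252,378.6]));print("rest",tri([284.3,283.1],[252.6,374.8]), onz("scene",[284.3,283.1],0),onz("top",[252.6,374.8],0))
print("knob",tri([195.3,409.4],[264.1,203.2]))
print("cup", onz("scene",[198.2,470.2],.092),onz("top",[238.3,187.2],.092))
print("base",onz("scene",[230,435.8],0),onz("top",[238.3,183.6],0))
print("jar",onz("scene",[315.9,355.5],0),onz("top",[182.5,330],0))
print("tb",onz("scene",[224.8,305.7],0),onz("top",[312.8,320.6],0))
print("spare",tri([302.2,190],[250.9,477.9]),tri([313.2,198.6],[259.2,467.5]))
E
```

```text
cover (array([ 0.4942, -0.1321,  0.0548]), [np.float64(0.000627338131278577), np.float64(0.0006273381312785716)])
rest (array([ 0.5015, -0.1275, -0.007 ]), [np.float64(0.002179884751310362), np.float64(0.002179884751310275)]) [ 0.507  -0.1271  0.    ] [ 0.4998 -0.1288  0.    ]
knob (array([0.4704, 0.2475, 0.0845]), [np.float64(0.00012150740554658007), np.float64(0.0001215074055465518)])
cup [0.557  0.3693 0.092 ] [0.5254 0.2809 0.092 ]
base [0.5434 0.2914 0.    ] [0.5392 0.3077 0.    ]
jar [ 0.6648 -0.0192  0.    ] [ 0.665  -0.0296  0.    ]
tb [0.3656 0.0045 0.    ] [ 0.3653 -0.0029  0.    ]
spare (array([ 0.4933, -0.3441,  0.0659]), [np.float64(0.0037296404329525633), np.float64(0.0037296404329526145)]) (array([ 0.4831, -0.3362, -0.0014]), [np.float64(0.0049296124437415295), np.float64(0.004929612443741546)])
```

View pics/c1.png

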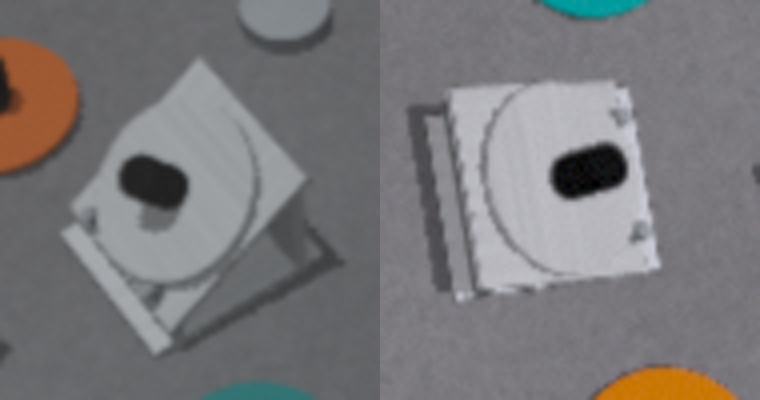

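View pics/c2.png

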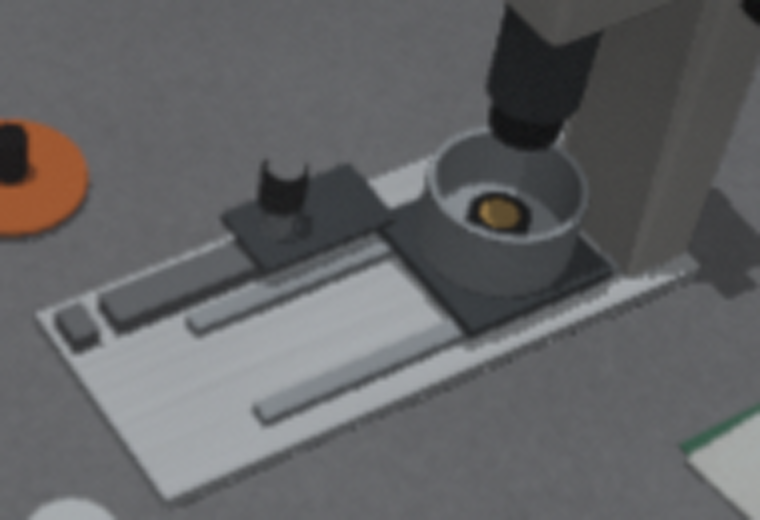

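View pics/c3.png

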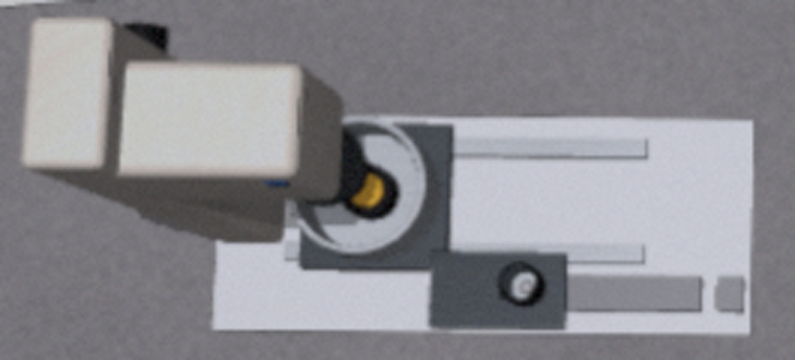

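The crops confirm it: a bare aluminium disc on the 35° plate, its lower edge held by two pins. Knob at top (248, 387), scene (265, 273). Next I fit the slide and rest poses from several points.

```bash
cat > fit.py <<'E'
from h import *
from scipy.optimize import least_squares
# slide: (camera, local xyz, (row,col))
def sc(x,y): return (150+y/4,340+x/4)
def tc(x,y): return (170+y/3,30+x/3)
obs=[("scene",(-.0825,-.2025,.014),sc(39,315)),("scene",(.0825,-.2025,.0),sc(172,502)),
("top",(.0825,-.2025,.014),tc(753,120)),("top",(-.0825,-.2025,.014),tc(750,333)),("top",(-.0825,.2025,.014),tc(213,329)),
("scene",(-.07,-.055,.085),(195.3,409.4)),("top",(-.07,-.055,.085),(264.1,203.2)),("scene",(0,.065,.092),(198.2,470.2)),
("scene",(.055,.01,.03),sc(474,328))]
def W(p,l):
    c,s=np.cos(p[2]),np.sin(p[2]); return np.array([p[0]+c*l[0]-s*l[1],p[1]+s*l[0]+c*l[1],l[2]])
f=lambda p:np.concatenate([proj(c,W(p,l))[0]-np.array(o) for c,l,o in obs[:-1]])
r=least_squares(f,[.54,.3,0],loss="soft_l1",x_scale=[.01,.01,.01]);p=r.x
print("slide",p);print(f(p).reshape(-1,2))
for n,l in dict(knob=(-.07,-.055,.085),knob2=(-.07,-.185,.085),cup=(0,.065,.092),cup2=(0,-.065,.092)).items(): print(n,W(p,l))
# cover: rest pose x,y,yaw. plate mid height .058; cover origin on plate? step 6mm lies on plate -> underside 6mm off plate
def sc1(x,y): return (220+y/4,235+x/4)
def tc1(x,y): return (205+y/4,335+(x-380)/4)
th=np.radians(35)
def RW(q,l):return W(q,l)
# plate upper edges corners: slope axis u=(cos,0,sin), v=y ; normal n=(-sin,0,cos)
def pl(u,v,n=0,h=.058): return (u*np.cos(th)-n*np.sin(th),v,h+u*np.sin(th)+n*np.cos(th))
E
python3 - <<'E'
from fit import *
# knob ends, disc outline via observations (knob axis bottom/top centres), disc ellipse centre = disc top centre approx
# scene: knob top centre ~ (crop 138,173) , base ~ (170,190); top: top ~(610,167), base~(568,177)
a=tri(sc1(138,174),tc1(608,167));b=tri(sc1(168,189),tc1(572,177))
print("knobtopish",a,"base",b)
print("disc centre (ellipse)",tri(sc1(168,185),tc1(562,177)))
print("rest corners hi", tri(sc1(200,58),tc1(452,90)),tri(sc1(305,178),tc1(475,290)))
E
```

```text
slide [ 0.5379  0.2923 -0.0691]
[[ -0.8113   0.9524]
 [  3.7983  -2.3626]
 [ -3.0945  -0.3898]
 [ -1.9193  -3.9405]
 [-10.4775  -4.1719]
 [ -0.9434  -3.1249]
 [  2.7526   2.3362]
 [ -1.9993  -7.5724]]
knob [0.4643 0.2422 0.085 ]
knob2 [0.4553 0.1125 0.085 ]
cup [0.5424 0.3571 0.092 ]
cup2 [0.5334 0.2274 0.092 ]
knobtopish (array([ 0.5016, -0.1535,  0.094 ]), [np.float64(0.0029268826594035344), np.float64(0.002926882659403569)]) base (array([ 0.5   , -0.1371,  0.067 ]), [np.float64(0.0031419469917904905), np.float64(0.003141946991790495)])
disc centre (ellipse) (array([ 0.4991, -0.1338,  0.0678]), [np.float64(0.0006697081711153923), np.float64(0.0006697081711153695)])
rest corners hi (array([ 0.521 , -0.089 ,  0.1826]), [np.float64(0.022540586040999955), np.float64(0.022540586040999972)]) (array([ 0.4593, -0.0637, -0.0189]), [np.float64(0.03182216857093407), np.float64(0.031822168570934)])
```

```bash
python3 - <<'E' 2>&1 | tail -20
from fit import *
for c,l,o in obs: print(c,l,np.round(o,1),onz(c,o,l[2]))
print(onz("scene",sc(695,270),.014))
E
```

```text
[ -3.0945  -0.3898]
 [ -1.9193  -3.9405]
 [-10.4775  -4.1719]
 [ -0.9434  -3.1249]
 [  2.7526   2.3362]
 [ -1.9993  -7.5724]]
knob [0.4643 0.2422 0.085 ]
knob2 [0.4553 0.1125 0.085 ]
cup [0.5424 0.3571 0.092 ]
cup2 [0.5334 0.2274 0.092 ]
scene (-0.0825, -0.2025, 0.014) [228.8 349.8] [0.4428 0.0925 0.014 ]
scene (0.0825, -0.2025, 0.0) [275.5 383. ] [0.5995 0.0954 0.    ]
top (0.0825, -0.2025, 0.014) [210. 281.] [0.5991 0.0837 0.014 ]
top (-0.0825, -0.2025, 0.014) [281. 280.] [0.4372 0.0872 0.014 ]
top (-0.0825, 0.2025, 0.014) [279.7 101. ] [0.4458 0.4897 0.014 ]
scene (-0.07, -0.055, 0.085) [195.3 409.4] [0.4708 0.2473 0.085 ]
top (-0.07, -0.055, 0.085) [264.1 203.2] [0.4703 0.2473 0.085 ]
scene (0, 0.065, 0.092) [198.2 470.2] [0.557  0.3693 0.092 ]
scene (0.055, 0.01, 0.03) [232.  458.5] [0.5946 0.3185 0.03  ]
[0.6148 0.4854 0.014 ]
```

```bash
cat > ov.py <<'E'
from h import *
def circ(cx,cy,z,r,n=60,R=None):
    a=np.linspace(0,2*np.pi,n); P=np.c_[r*np.cos(a),r*np.sin(a),0*a]
    if R is not None: P=P@R.T
    return P+np.array([cx,cy,z])
def draw(im,c,P,roi,k,col=(0,0,255)):
    q=proj(c,P); pts=np.c_[(q[:,1]+.5-roi[1])*k-.5,(q[:,0]+.5-roi[0])*k-.5]
    cv2.polylines(im,[np.round(pts*8).astype(np.int32)],False,col,1,cv2.LINE_AA,3)
def crop(im,roi,k): r,c,h,w=roi; return cv2.resize(im[r:r+h,c:c+w],None,fx=k,fy=k,interpolation=cv2.INTER_CUBIC)
E
python3 - <<'E'
from ov import *
yaw=-.022; K=np.array([.4705,.2473]); c,s=np.cos(yaw),np.sin(yaw);R=np.array([[c,-s],[s,c]])
C=K+R@[.07,.12]; print(C)
L=[]
for cn,roi,k in(("scene",(150,400,90,100),4),("top",(190,90,90,130),3)):
    im=crop(cv2.imread(f"pics/{cn}0.png"),roi,k)
    im=cv2.convertScaleAbs(im,alpha=1.6)
    draw(im,cn,circ(*K,.099,.015),roi,k); draw(im,cn,circ(*K,.065,.015),roi,k,(255,0,255))
    for r in(.05,.045):draw(im,cn,circ(*C,.092,r),roi,k,(0,255,0))
    q=np.array([[-.055,-.055],[.055,-.055],[.055,.055],[-.055,.055],[-.055,-.055]])@R.T+C
    L.append(cv2.copyMakeBorder(im,0,360-im.shape[0],0,0,0))
cv2.imwrite("pics/o1.png",np.hstack(L))
E
```

```text
[0.5431 0.3657]
```

View pics/o1.png

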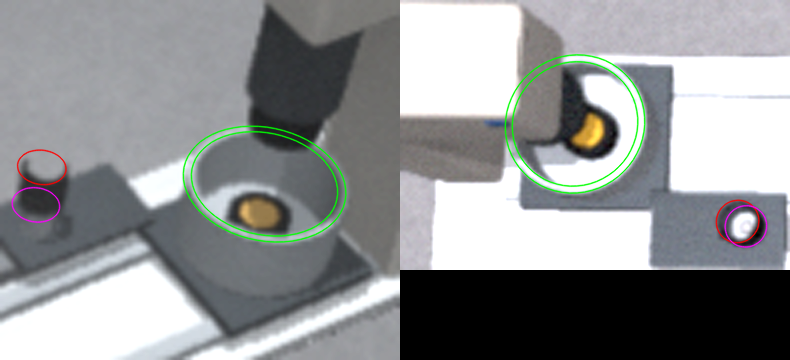

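```bash
cat > cov.py <<'E'
from ov import *
from scipy.optimize import least_squares
def Rc(yaw,tilt=np.radians(35)):  # z leans to rest -x ; rest x dir at yaw
    return cv2.Rodrigues(np.array([0,0,yaw]))[0]@cv2.Rodrigues(np.array([0,-tilt,0.]))[0]
def pts(p,z,r): return circ(0,0,z,r)@Rc(p[3]).T+np.array(p[:3])
def obs(c,im,rc):
    r0,c0=int(rc[0])-16,int(rc[1])-18
    g=im[r0:r0+32,c0:c0+36].max(2).astype(float)
    big=cv2.resize(g,None,fx=8,fy=8,interpolation=cv2.INTER_LINEAR)
    lo=np.percentile(big,1);hi=np.median(big); m=(big<(lo+hi)/2).astype(np.uint8)
    n,l,st,ce=cv2.connectedComponentsWithStats(m); i=1+np.argmax(st[1:,4])
    M=cv2.moments((l==i).astype(np.uint8),True); 
    return mom(M,8,r0,c0)
def mom(M,k,r0,c0):
    A=M["m00"]; return np.array([(M["m01"]/A+.5)/k-.5+r0,(M["m10"]/A+.5)/k-.5+c0,M["mu20"]/A/k/k/2,M["mu02"]/A/k/k/2,M["mu11"]/A/k/k/2])
def mod(c,p):
    P=np.vstack([pts(p,.005,.013),pts(p,.043,.013)]); q=proj(c,P)
    h=cv2.convexHull(q.astype(np.float32)); h64=(h[:,0]*32).astype(np.float32)
    M=cv2.moments(h64[:,None,::-1]); k=32; A=M["m00"]
    return np.array([M["m01"]/A/k,M["m10"]/A/k,M["mu20"]/A/k/k/2,M["mu02"]/A/k/k/2,M["mu11"]/A/k/k/2])
E
python3 - <<'E'
from cov import *
I={c:cv2.imread(f"pics/{c}0.png") for c in CAM}
o={"scene":obs("scene",I["scene"],(264,273)),"top":obs("top",I["top"],(248,387))}
print(o)
f=lambda p:np.concatenate([mod(c,p)-o[c] for c in o])
best=None
for y0 in np.arange(0,6.3,.8):
    r=least_squares(f,[.494,-.132,.055,y0],x_scale=[.01,.01,.01,.3])
    if best is None or r.cost<best.cost:best=r
print(best.x,best.cost);print(f(best.x).reshape(2,5))
p=best.x;L=[]
for cn,roi,k in(("scene",(220,235,100,95),4),("top",(205,335,100,95),4)):
    im=crop(I[cn],roi,k)
    for z,r,col in((.005,.054,(0,255,0)),(0,.054,(0,200,255)),(.005,.013,(0,0,255)),(.043,.013,(0,0,255))):draw(im,cn,pts(p,z,r),roi,k,col)
    L.append(im)
cv2.imwrite("pics/o2.png",np.hstack(L))
E
```

```text
{'scene': array([265.3871, 273.0323,   9.5841,   5.9486,   2.2325]), 'top': array([247.3785, 386.7655,  12.1469,   5.4174,  -2.2242])}
[ 0.4967 -0.1323  0.0551  1.5428] 14.470595421689099
[[ 0.2256 -2.0856  2.633   0.4645  1.0174]
 [ 2.5328 -0.4176  2.9937  0.2383  0.8651]]
```

View pics/o2.png

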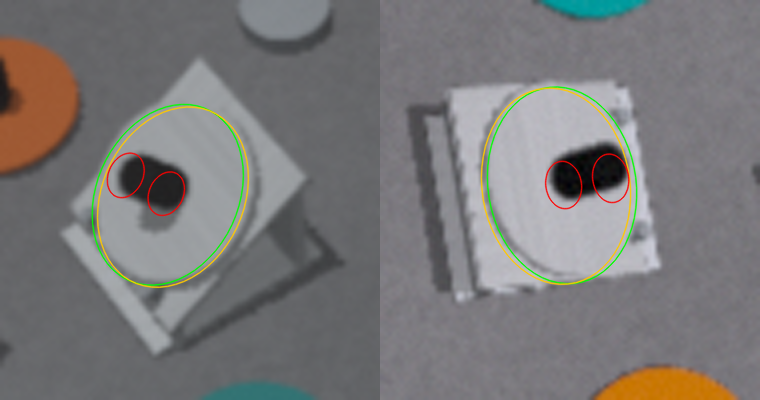

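Run:
```python
from cov import *
I={c:cv2.imread(f"pics/{c}0.png") for c in CAM}
print(tri((265.39,273.03),(247.38,386.77)))
for nm,hl,hh in(("orange",(3,130,40),(20,255,255)),("teal",(80,120,40),(100,255,255))):
  for c in I:
    m=cv2.inRange(cv2.cvtColor(I[c],cv2.COLOR_BGR2HSV),hl,hh); m=cv2.morphologyEx(m,cv2.MORPH_CLOSE,np.ones((3,3)))
    for k in cv2.findContours(m,cv2.RETR_EXTERNAL,cv2.CHAIN_APPROX_NONE)[0]:
        if cv2.contourArea(k)>400:
            (x,y),ax,an=cv2.fitEllipse(cv2.convexHull(k)); print(nm,c,round(y,1),round(x,1),np.round(ax,1),onz(c,(y,x),.009))
```

```text
(array([ 0.5017, -0.1449,  0.0813]), [np.float64(0.0018117128406152424), np.float64(0.001811712840615287)])
orange scene 246.2 232.7 [33.  42.8] [ 0.3478 -0.1913  0.009 ]
orange scene 193.9 341.8 [28.6 38.9] [0.3208 0.1376 0.009 ]
orange top 334.9 258.9 [48.  48.8] [0.3182 0.1351 0.009 ]
orange top 320.6 406.2 [47.7 48.7] [ 0.3447 -0.1937  0.009 ]
orange top 125.4 638.9 [ 13.3 110.1] [ 0.7933 -0.7663  0.009 ]
teal scene 337.2 298.4 [43.  47.8] [ 0.6559 -0.1592  0.009 ]
teal top 186.3 387.6 [45.4 46.5] [ 0.6521 -0.1619  0.009 ]
```

```bash
cat >> h.py <<'E'
CAM["scene"][2][:2,3]-=[.0016,.0013]; CAM["top"][2][:2,3]+=[.0016,.0013]
E
python3 - <<'E'
from cov import *
I={c:cv2.imread(f"pics/{c}0.png") for c in CAM}
o={"scene":obs("scene",I["scene"],(264,273)),"top":obs("top",I["top"],(248,387))}
w=np.array([1,1,.2,.2,.2])
f=lambda p:np.concatenate([(mod(c,p)-o[c])*w for c in o])
best=None
for y0 in np.arange(0,6.3,.8):
    r=least_squares(f,[.494,-.132,.055,y0],x_scale=[.01,.01,.01,.3],diff_step=1e-3)
    if best is None or r.cost<best.cost:best=r
print(best.x,best.cost);print(f(best.x).reshape(2,5))
print("g",best.x[:3]+Rc(best.x[3])[:,2]*.024)
for nm,p in(("a",best.x),("b",[.4985,-.1315,.055,1.70])):
  L=[]
  for cn,roi,k in(("scene",(220,235,100,95),4),("top",(205,335,100,95),4)):
    im=crop(I[cn],roi,k)
    for z,r,col in((.005,.054,(0,255,0)),(0,.054,(0,200,255)),(.005,.013,(0,0,255)),(.043,.013,(0,0,255))):draw(im,cn,pts(p,z,r),roi,k,col)
    L.append(im)
  cv2.imwrite(f"pics/o3{nm}.png",np.hstack(L))
E
```

```text
[ 0.4986 -0.1315  0.0634  1.8465] 0.2618580616799102
[[ 0.012  -0.0269  0.3899 -0.0783 -0.0379]
 [-0.     -0.0324  0.4212  0.328  -0.2779]]
g [ 0.5023 -0.1448  0.083 ]
```

View pics/o3a.png

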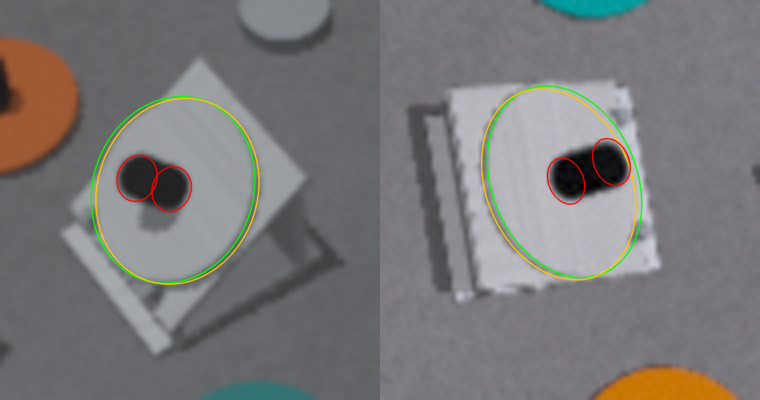

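View pics/o3b.png

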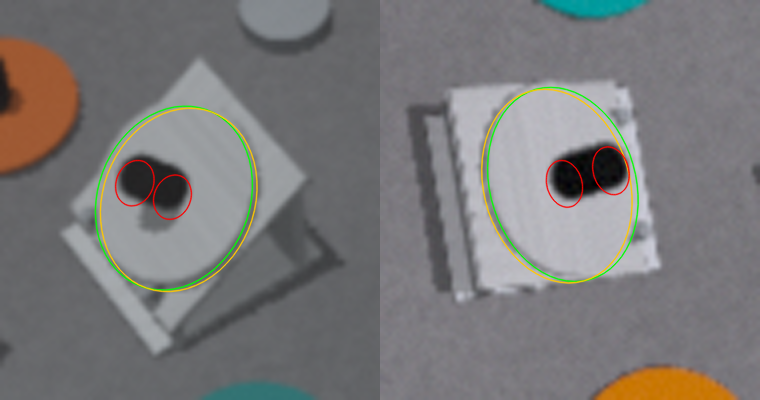

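Run:
```python
from cov import *
I={c:cv2.imread(f"pics/{c}0.png") for c in CAM}
S=lambda x,y:(220+y/4,235+x/4); T=lambda x,y:(205+y/4,335+(x-380)/4)
for n,c,a,b,z in(("low s","scene",S(62,233),S(155,355),.02),("hi s","scene",S(200,58),S(306,178),.092),("low t","top",T(627,85),T(660,268),.02),("hi t","top",T(450,88),T(477,290),.092),("shadow/foot t","top",T(412,108),T(443,292),0.)):
    A,B=onz(c,a,z),onz(c,b,z); d=B-A; print(n,A,B,np.linalg.norm(d), "yaw",np.arctan2(d[1],d[0])+np.pi/2)
g=np.array([.5023,-.1448,.083])
for nm,y in(("a",1.65),("b",1.72)):
  p=np.r_[g-Rc(y)[:,2]*.024,y];print(p)
  L=[]
  for cn,roi,k in(("scene",(220,235,100,95),4),("top",(205,335,100,95),4)):
    im=crop(I[cn],roi,k)
    for z,r,col in((.005,.054,(0,255,0)),(.005,.013,(0,0,255)),(.043,.013,(0,0,255))):draw(im,cn,pts(p,z,r),roi,k,col)
    L.append(im)
  cv2.imwrite(f"pics/o4{nm}.png",np.hstack(L))
```

```text
low s [ 0.4658 -0.1932  0.02  ] [ 0.5687 -0.1798  0.02  ] 0.1037028725077263 yaw 1.7009420233471744
hi s [ 0.4401 -0.085   0.092 ] [ 0.5476 -0.0703  0.092 ] 0.10856376342737434 yaw 1.7070254458713903
low t [ 0.5584 -0.177   0.02  ] [ 0.4542 -0.192   0.02  ] 0.10521500574250867 yaw -1.4277144071393644
hi t [ 0.5464 -0.0718  0.092 ] [ 0.4377 -0.0835  0.092 ] 0.10927221174175493 yaw -1.4631555672686698
shadow/foot t [ 0.55   -0.0559  0.    ] [ 0.4443 -0.0712  0.    ] 0.10688962703238543 yaw -1.4271397261314975
[ 0.5012 -0.1311  0.0633  1.65  ]
[ 0.5003 -0.1312  0.0633  1.72  ]
```

View pics/o4a.png

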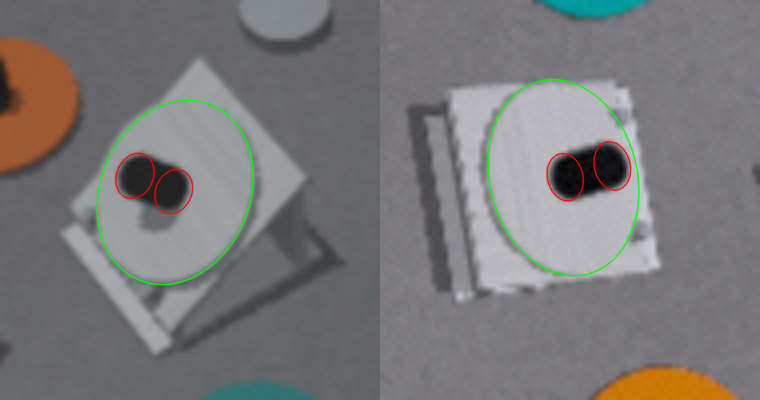

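View pics/o4b.png

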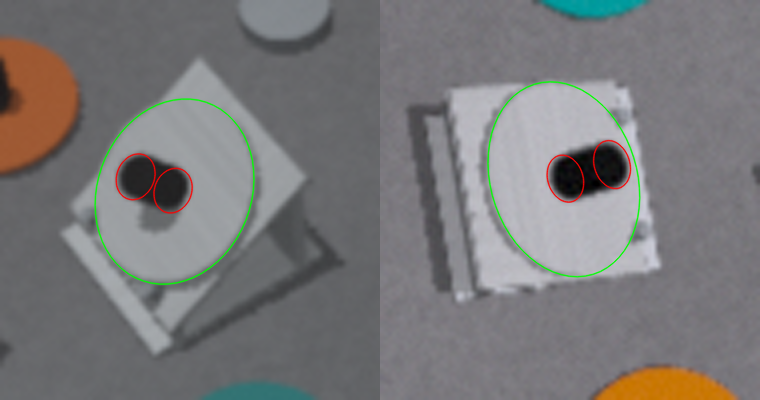

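Triangulated knob centre (0.502, -0.145, 0.082) matches the rest geometry: plate yaw 1.70, expected height 0.0816. Scene and top disagree by about 3 mm on the bench discs, so I use the mean. Next: the tool axes and the first move.

```bash
cat > mv.py <<'E'
from h import *
from scipy.spatial.transform import Rotation as Ro
def go(target,yd=None):
    "shift in tool axes (cm) AFTER the turn; grasp point target; turn about tool x to bring y to +-yd"
    s=sensors.get_state();R=Ro.from_quat(s["tcp_rot"]).as_matrix();p=np.array(s["eef_pos"])
    g=p-.019*R[:,0]; print("t",s["time"],"tcp",p,"grasp",g,"x",R[:,0],"y",R[:,1],"z",R[:,2],"F",s["contact_force"],"open",s["opening"],"q",np.array(s["qpos"]))
    a=0
    if yd is not None:
        yd=np.r_[np.array(yd,float),0];yd/=np.linalg.norm(yd)
        a=np.arctan2(yd@R[:,2],yd@R[:,1]); a=(a+np.pi/2)%np.pi-np.pi/2
        print("turn",a)
    R2=R@Ro.from_rotvec([a,0,0]).as_matrix()
    print("shift cm now-axes",R.T@(np.array(target)-g)*100,"after turn",R2.T@(np.array(target)-g)*100)
E
python3 -c "
from mv import *
go([.471,.248,.20]); go([.471,.248,.2],[1,-.022]);go([.471,.248,.2],[.992,.129])"
```

```text
t 1.0 tcp [ 0.191  -0.6474  0.2313] grasp [ 0.191  -0.6474  0.2503] x [-0. -0. -1.] y [ 0.2829 -0.9591  0.    ] z [-0.9591 -0.2829  0.    ] F [0.7805 0.5473 0.4092] open 1.0023320094655894 q [-1.434   0.2863  1.5767 -0.      1.2786 -0.15  ]
shift cm now-axes [  5.0318 -77.9584 -52.1944] after turn [  5.0318 -77.9584 -52.1944]
t 1.0 tcp [ 0.191  -0.6474  0.2313] grasp [ 0.191  -0.6474  0.2503] x [-0. -0. -1.] y [ 0.2829 -0.9591  0.    ] z [-0.9591 -0.2829  0.    ] F [0.7805 0.5473 0.4092] open 1.0023320094655894 q [-1.434   0.2863  1.5767 -0.      1.2786 -0.15  ]
turn -1.261933374701899
shift cm now-axes [  5.0318 -77.9584 -52.1944] after turn [  5.0318  26.0271 -90.1352]
t 1.0 tcp [ 0.191  -0.6474  0.2313] grasp [ 0.191  -0.6474  0.2503] x [-0. -0. -1.] y [ 0.2829 -0.9591  0.    ] z [-0.9591 -0.2829  0.    ] F [0.7805 0.5473 0.4092] open 1.0023320094655894 q [-1.434   0.2863  1.5767 -0.      1.2786 -0.15  ]
turn -1.4132444828134947
shift cm now-axes [  5.0318 -77.9584 -52.1944] after turn [  5.0318  39.3162 -85.1822]
```

Emit:
arm_command(
  increments=[
    [[0,-1.7,-5.2,0],[0,-1.7,-5.2,0],[0,-1.7,-5.2,0],[0,-1.7,-5.2,0],[0,-1.7,-5.2,0],[0,-1.7,-5.2,0],[0,-1.7,-5.2,0],[0,-1.7,-5.2,0],[0,0,0,-0.18],[0,0,0,-0.18],[0,0,0,-0.18],[0,0,0,-0.18],[0,0,0,-0.18],[0,0,0,-0.18],[0,0,0,-0.18],[0,0,0,0]],
  ],
  grip=8.5,
)

```text
time: 3.0
eef_pos: [0.5515, -0.3993, 0.2314]
tcp_rot: [0.506, 0.493, -0.506, 0.493]
contact_force: [-1.2, 0.6, 0.6]
opening: 0.991
```

```bash
python3 -c "
from mv import *
go([.471,.248,.20],[1,-.022])"
```

```text
t 3.0 tcp [ 0.5515 -0.3993  0.2314] grasp [ 0.5515 -0.3993  0.2504] x [ 0. -0. -1.] y [ 0.9997 -0.0261  0.    ] z [-0.0261 -0.9997  0.    ] F [-1.22    0.5992  0.5869] open 0.990762723325459 q [-0.7754  0.299   1.5609  0.      1.2816 -0.7493]
turn -0.0040581314190235585
shift cm now-axes [  5.0347  -9.7359 -64.4978] after turn [  5.0347  -9.4741 -64.5367]
```

Emit:
arm_command(
  increments=[
    [[0,-0.8,-5.37,0],[0,-0.8,-5.37,0],[0,-0.8,-5.37,0],[0,-0.8,-5.37,0],[0,-0.8,-5.37,0],[0,-0.8,-5.37,0],[0,-0.8,-5.37,0],[0,-0.8,-5.37,0],[0,-0.8,-5.37,0],[0.5,-0.8,-5.37,0],[1.5,-0.8,-5.37,0],[2,-0.9,-5.4,0],[1,0,0,0],[0,0,0,0]],
  ],
)

```text
time: 4.75
eef_pos: [0.4694, 0.2473, 0.1804]
tcp_rot: [-0.506, -0.494, 0.507, -0.494]
contact_force: [-0.8, -0.2, 0.2]
opening: 0.994
```

Run:
```python
from mv import *
go([.471,.248,.085])
for c,r in(("scene",(60,300,240,300)),("top",(140,60,240,300))):
    im=optics.read_camera(c);cv2.imwrite(f"pics/{c}1.png",im)
    cv2.imwrite(f"pics/{c}1c.png",cv2.resize(im[r[0]:r[0]+r[2],r[1]:r[1]+r[3]],None,fx=2.5,fy=2.5))
    s=sensors.get_state();R=Ro.from_quat(s["tcp_rot"]).as_matrix();p=np.array(s["eef_pos"])
    print(c,"tcp proj",proj(c,p))
```

```text
t 4.75 tcp [0.4694 0.2473 0.1804] grasp [0.4695 0.2473 0.1994] x [-0.0018 -0.0011 -1.    ] y [ 0.9997 -0.0251 -0.0018] z [-0.0251 -0.9997  0.0011] F [-0.823  -0.1671  0.2136] open 0.9943555256516909 q [ 0.2937  0.0174  1.9759 -0.0005  1.1504  0.319 ]
shift cm now-axes [11.4399  0.1732 -0.0895] after turn [11.4399  0.1732 -0.0895]
scene tcp proj [[167.1792 414.3539]]
top tcp proj [[259.6775 195.6562]]
```

View pics/scene1c.png

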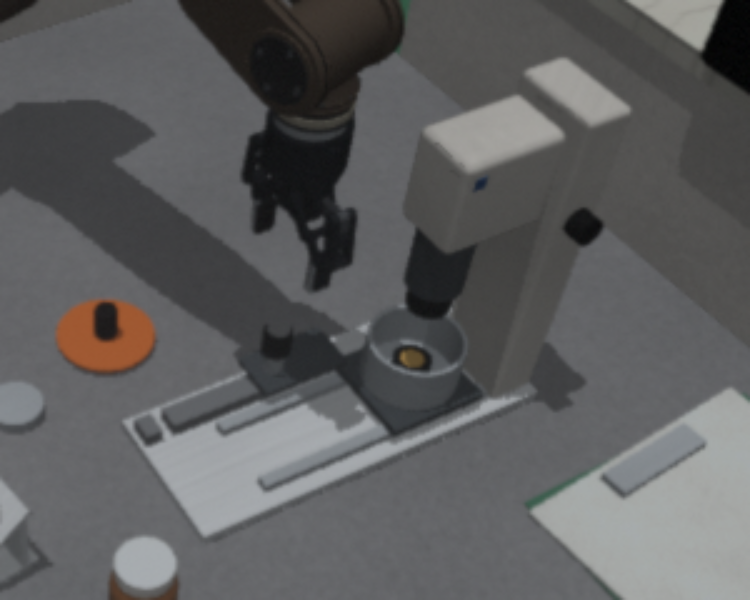

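View pics/top1c.png

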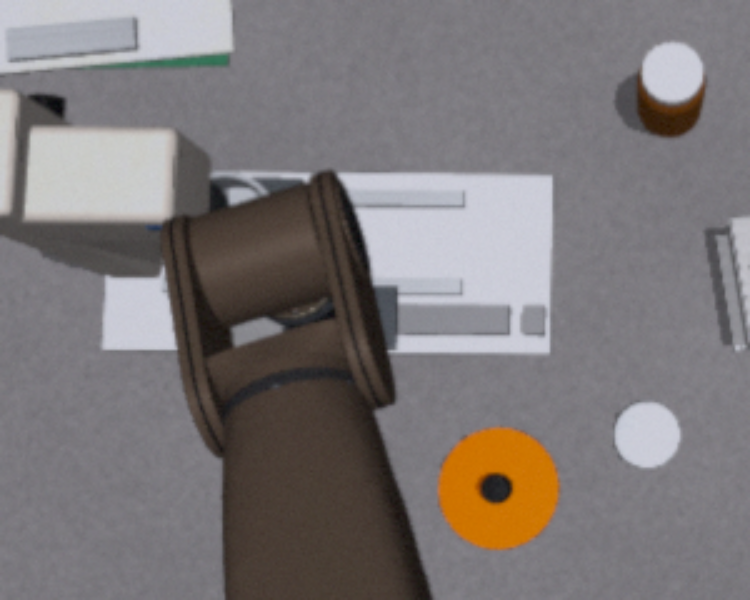

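Run:
```python
from mv import *
for z in (.18,.25,.3,.35,.4,.45): print(z,proj("scene",[.4695,.2473,z]),(proj("scene",[.4695,.2473,z])-[60,300])[:,::-1]*2.5,(proj("top",[.4695,.2473,z])-[140,60])[:,::-1]*2.5)
T=lambda x,y:(140+y/2.5,60+x/2.5)
for n,p in dict(leftfront=(168,220),lefttop=(190,215),rightfront=(325,172),right=(390,400),leftback=(215,450)).items():
    print(n,[onz("top",T(*p),z).round(3) for z in(.3,.4,.5)])
```

```text
0.18 [[167.3498 414.2858]] [[285.7144 268.3745]] [[338.7727 300.921 ]]
0.25 [[144.6694 417.8511]] [[294.6278 211.6735]] [[321.3809 290.7768]]
0.3 [[127.186  420.5951]] [[301.4877 167.9649]] [[307.6398 282.7595]]
0.35 [[108.5125 423.5215]] [[308.8038 121.2814]] [[292.6276 273.9983]]
0.4 [[ 88.527  426.6487]] [[316.6217  71.3174]] [[276.1601 264.3848]]
0.45 [[ 67.0904 429.9972]] [[324.9929  17.7261]] [[258.0156 253.7887]]
leftfront [array([0.517, 0.349, 0.3  ]), array([0.5  , 0.319, 0.4  ]), array([0.483, 0.289, 0.5  ])]
lefttop [array([0.52 , 0.333, 0.3  ]), array([0.503, 0.305, 0.4  ]), array([0.486, 0.276, 0.5  ])]
rightfront [array([0.55 , 0.236, 0.3  ]), array([0.531, 0.216, 0.4  ]), array([0.511, 0.196, 0.5  ])]
right [array([0.385, 0.188, 0.3  ]), array([0.38 , 0.172, 0.4  ]), array([0.375, 0.157, 0.5  ])]
leftback [array([0.351, 0.311, 0.3  ]), array([0.35 , 0.285, 0.4  ]), array([0.348, 0.258, 0.5  ])]
```

Emit:
arm_command(
  increments=[
    [[1.2,0.2,0.2,0],[1.5,0,0,0],[1.5,0,0,0],[1.5,0,0,0],[1,0,0,0],[0,0,0,0]],
  ],
)

```text
time: 5.6
eef_pos: [0.4712, 0.2454, 0.113]
tcp_rot: [-0.505, -0.494, 0.507, -0.494]
contact_force: [-0.3, -0.4, -0.1]
opening: 0.999
```

Run:
```python
from mv import *
go([.471,.245,.087])
im=[cv2.resize(optics.read_camera(c)[r:r+150,q:q+100],None,fx=4,fy=4) for c,r,q in(("scene",90,380),("top",170,100))]
cv2.imwrite("pics/a2.png",np.hstack(im))
```

```text
t 5.6 tcp [0.4712 0.2454 0.113 ] grasp [0.4713 0.2454 0.132 ] x [-0.0023 -0.0007 -1.    ] y [ 0.9997 -0.0239 -0.0023] z [-0.0239 -0.9997  0.0007] F [-0.3197 -0.3829 -0.1383] open 0.9985882656665361 q [0.289  0.1042 2.0203 0.     1.0195 0.3129]
shift cm now-axes [ 4.504  -0.0161  0.0346] after turn [ 4.504  -0.0161  0.0346]
```

View pics/a2.png

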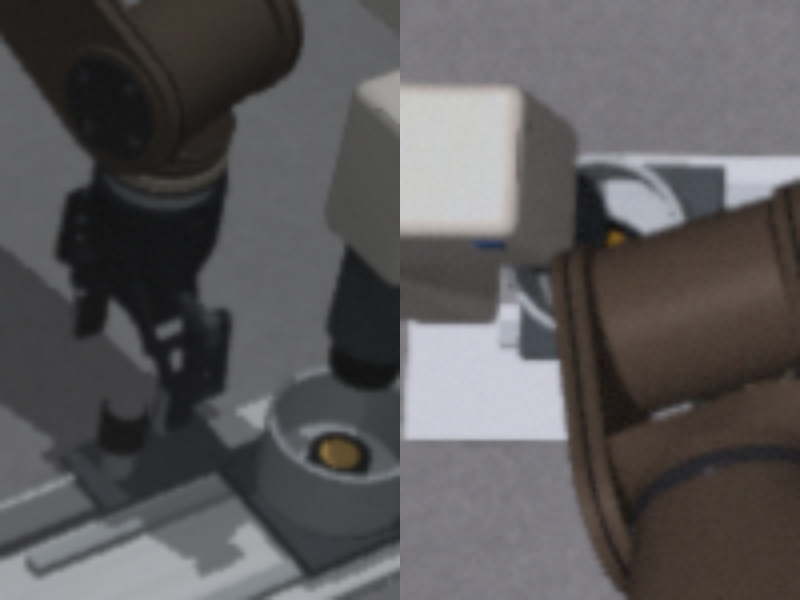

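Emit:
arm_command(
  increments=[
    [[1,0,0,0],[1,0,0,0],[1,0,0,0],[1,0,0,0],[0.5,0,0,0],[0,0,0,0]],
  ],
)

```text
time: 6.45
eef_pos: [0.4716, 0.2454, 0.0687]
tcp_rot: [-0.506, -0.494, 0.506, -0.494]
contact_force: [-0.4, 0.1, 0.9]
opening: 0.999
```

Run:
```python
from mv import *
go([.471,.245,.087])
im=[cv2.resize(optics.read_camera(c)[r:r+150,q:q+100],None,fx=4,fy=4) for c,r,q in(("scene",90,380),("top",170,100))]
cv2.imwrite("pics/a3.png",np.hstack(im))
```

```text
t 6.45 tcp [0.4716 0.2454 0.0687] grasp [0.4717 0.2454 0.0877] x [-0.0011 -0.0003 -1.    ] y [ 0.9997 -0.024  -0.0011] z [-0.024  -0.9997  0.0003] F [-0.4264  0.0589  0.8596] open 0.9992550616575309 q [ 0.2888  0.1716  2.04   -0.      0.9311  0.3129]
shift cm now-axes [ 0.0717 -0.0643  0.0426] after turn [ 0.0717 -0.0643  0.0426]
```

View pics/a3.png

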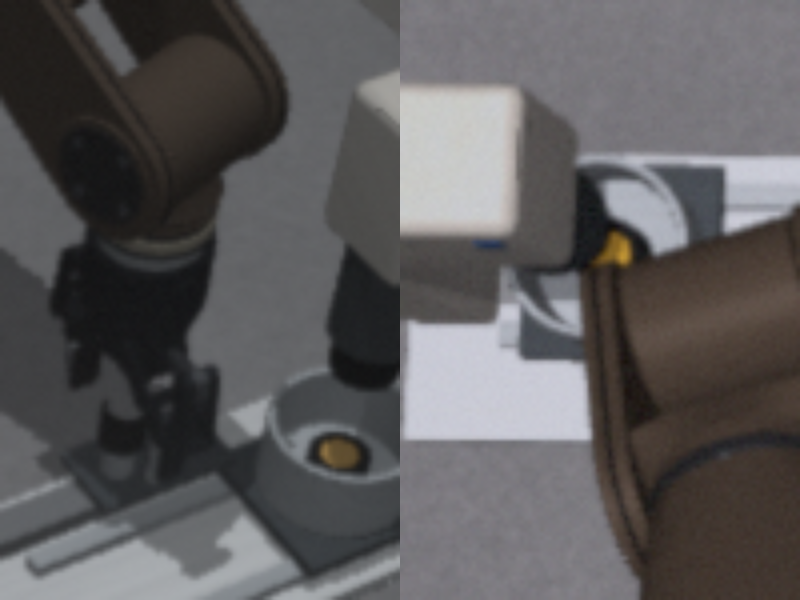

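Emit:
arm_command(
  increments=[
    [[0,0,0,0],[0,0,0,0],[0,0,0,0],[0,0,0,0],[0,0,0,0],[0,0,0,0],[0,0,0,0],[0,0,0,0]],
  ],
  grip=2,
  grip_force=60,
)

```text
time: 7.55
eef_pos: [0.4696, 0.2456, 0.0698]
tcp_rot: [-0.504, -0.495, 0.508, -0.493]
contact_force: [-8.4, -0.7, 7.4]
opening: 0.33
```

Emit:
arm_command(
  increments=[
    [[-0.3,-0.2,0,0],[-0.3,0,0,0],[-0.3,0,0,0],[-0.3,0,0,0],[0,0,0,0],[0,0,0,0]],
  ],
)

```text
time: 8.3
eef_pos: [0.4695, 0.2453, 0.0808]
tcp_rot: [-0.506, -0.494, 0.506, -0.494]
contact_force: [1.4, -0.7, -8.4]
opening: 0.329
```

Run:
```python
from mv import *
go([.471,.245,.087])
cv2.imwrite("pics/a4.png",cv2.resize(optics.read_camera("scene")[90:240,340:500],None,fx=4,fy=4))
```

```text
t 8.3 tcp [0.4695 0.2453 0.0808] grasp [0.4695 0.2453 0.0998] x [-0.0012 -0.0005 -1.    ] y [ 0.9997 -0.024  -0.0012] z [-0.024  -0.9997  0.0006] F [ 1.3923 -0.6672 -8.3556] open 0.3287492361137015 q [ 0.2899  0.1485  2.0399 -0.0002  0.9545  0.314 ]
shift cm now-axes [1.2805 0.1535 0.0289] after turn [1.2805 0.1535 0.0289]
```

View pics/a4.png

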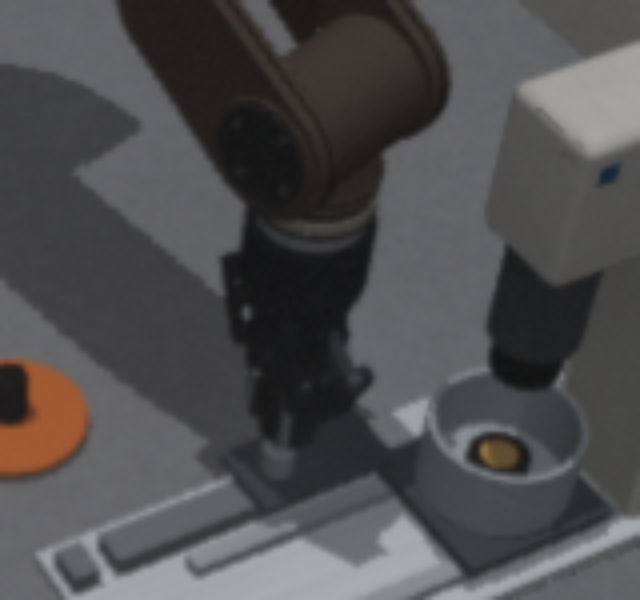

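Emit:
arm_command(
  increments=[
    [[0,0,0.5,0],[0,0,1,0],[0,0,1,0],[0,0,1,0],[0,0,1,0],[0,0,1,0],[0,0,1,0],[0,0,0,0]],
  ],
)

```text
time: 9.35
eef_pos: [0.468, 0.1794, 0.0811]
tcp_rot: [-0.505, -0.494, 0.507, -0.494]
contact_force: [-1.6, -1.5, -8.1]
opening: 0.329
```

Run:
```python
from mv import *
go([.471,.245,.087])
```

```text
t 9.35 tcp [0.468  0.1794 0.0811] grasp [0.468  0.1794 0.1001] x [-0.0013 -0.0013 -1.    ] y [ 0.9997 -0.0246 -0.0012] z [-0.0246 -0.9997  0.0014] F [-1.5735 -1.5355 -8.0557] open 0.3286964002025225 q [ 0.1639  0.0876  2.1072 -0.0013  0.9483  0.1893]
shift cm now-axes [ 1.2991  0.1396 -6.5651] after turn [ 1.2991  0.1396 -6.5651]
```

Emit:
arm_command(
  increments=[
    [[0,0,1,0],[0,0,1,0],[0,0,1,0],[0,0,1,0],[0,0,1,0],[0,0,0.8,0],[0,0,0.65,0],[0,0,0,0],[0,0,0,0]],
  ],
)

```text
time: 10.48
eef_pos: [0.4666, 0.1159, 0.0812]
tcp_rot: [-0.506, -0.494, 0.506, -0.494]
contact_force: [-4.3, -1.0, -8.7]
opening: 0.331
```

Run:
```python
from mv import *
go([.471,.115,.087])
```

```text
t 10.475 tcp [0.4666 0.1159 0.0812] grasp [0.4666 0.1159 0.1002] x [-0.0007 -0.0005 -1.    ] y [ 0.9997 -0.0239 -0.0007] z [-0.0239 -0.9997  0.0005] F [-4.2782 -1.0358 -8.7355] open 0.3307394544637779 q [ 0.0322  0.0421  2.1554 -0.0006  0.9449  0.0565]
shift cm now-axes [1.3199 0.4409 0.0751] after turn [1.3199 0.4409 0.0751]
```

Emit:
arm_command(
  increments=[
    [[0,-0.1,0.05,0],[0.3,0,0,0],[0.3,0,0,0],[0.3,0,0,0],[0.3,0,0,0],[0,0,0,0]],
  ],
)

```text
time: 11.22
eef_pos: [0.4665, 0.1157, 0.0699]
tcp_rot: [0.506, 0.494, -0.506, 0.494]
contact_force: [-2.0, 0.7, -3.6]
opening: 0.326
```

Emit:
arm_command(
  increments=[
    [[0,0,0,0],[0,0,0,0],[0,0,0,0],[0,0,0,0],[0,0,0,0],[0,0,0,0]],
  ],
  grip=8.5,
)

```text
time: 11.98
eef_pos: [0.4658, 0.1156, 0.0693]
tcp_rot: [0.506, 0.494, -0.506, 0.494]
contact_force: [0.9, -0.8, 0.7]
opening: 0.996
```

Run:
```python
from mv import *
go([.471,.115,.2])
im=[cv2.resize(optics.read_camera(c)[r:r+150,q:q+100],None,fx=4,fy=4) for c,r,q in(("scene",130,380),("top",170,150))]
cv2.imwrite("pics/a5.png",np.hstack(im))
```

```text
t 11.975 tcp [0.4658 0.1156 0.0693] grasp [0.4658 0.1156 0.0883] x [ 0. -0. -1.] y [ 0.9997 -0.0239  0.    ] z [-0.0239 -0.9997  0.    ] F [ 0.897  -0.8297  0.6876] open 0.9958209736694745 q [ 0.0315  0.0605  2.1626 -0.      0.9185  0.0554]
shift cm now-axes [-11.1701   0.52     0.0499] after turn [-11.1701   0.52     0.0499]
```

View pics/a5.png

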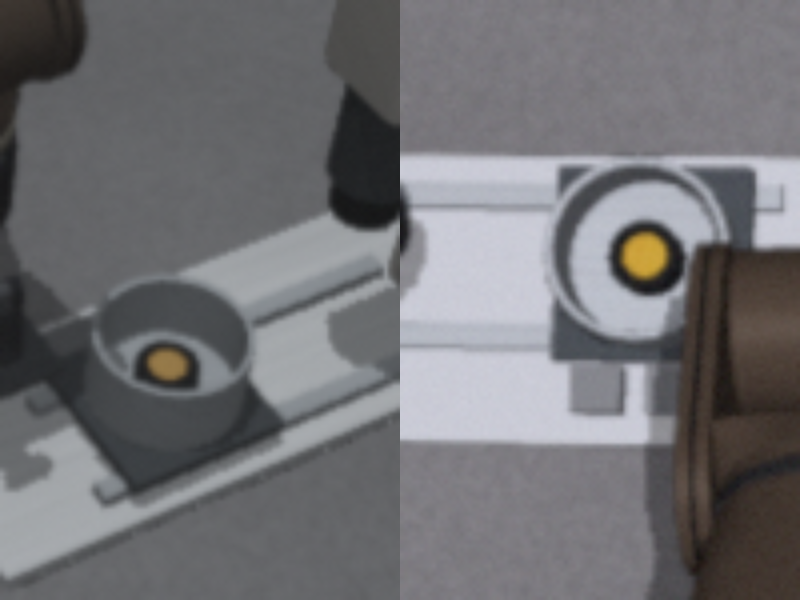

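Emit:
arm_command(
  increments=[
    [[-1.5,0,0,0],[-3,0,0,0],[-3,0,0,0],[-3,0,0,0],[-3,0,0,0],[0,0.8,5.2,0],[0,0.9,5.3,0],[0,0.9,5.3,0],[0,0.9,5.3,0],[0,0.8,5.3,0],[0,0,0,-0.153],[0,0,0,0]],
  ],
)

```text
time: 13.58
eef_pos: [0.5025, -0.15, 0.2052]
tcp_rot: [0.468, 0.53, -0.467, 0.531]
contact_force: [0.1, 1.1, -0.8]
opening: 0.994
```

Run:
```python
from ov import *
from mv import *
go([.5027,-.1487,.0877],[.992,.129])
yaw=-.022;c,s=np.cos(yaw),np.sin(yaw);R=np.array([[c,-s],[s,c]])
K0=np.array([.4690,.248]);K=K0+R@[0,-.13];C=K+R@[.07,.12];print(K,C)
L=[]
for cn,roi,k in(("scene",(170,370,90,95),4),("top",(190,140,90,130),3)):
    raw=optics.read_camera(cn);cv2.imwrite(f"pics/{cn}6.png",raw);im=cv2.convertScaleAbs(crop(raw,roi,k),alpha=1.6)
    draw(im,cn,circ(*K,.099,.015),roi,k); draw(im,cn,circ(*K,.065,.015),roi,k,(255,0,255))
    for r in(.05,.045):draw(im,cn,circ(*C,.092,r),roi,k,(0,255,0))
    L.append(cv2.copyMakeBorder(im,0,360-im.shape[0],0,0,0))
cv2.imwrite("pics/o6.png",np.hstack(L))
r=(215,160,130,190);cv2.imwrite("pics/a6.png",crop(cv2.imread("pics/scene6.png"),(180,200,130,190),4))
```

```text
t 13.575 tcp [ 0.5025 -0.15    0.2052] grasp [ 0.5025 -0.15    0.2242] x [ 0.0008 -0.0003 -1.    ] y [0.9921 0.1257 0.0008] z [ 0.1257 -0.9921  0.0004] F [ 0.0885  1.0753 -0.7847] open 0.994268917591135 q [-0.4838 -0.0244  1.9698  0.0002  1.1953 -0.6099]
turn -0.003271421871759328
shift cm now-axes [13.6495  0.0235 -0.1323] after turn [13.6495  0.0239 -0.1322]
[0.4661 0.118 ] [0.5388 0.2365]
```

View pics/o6.png

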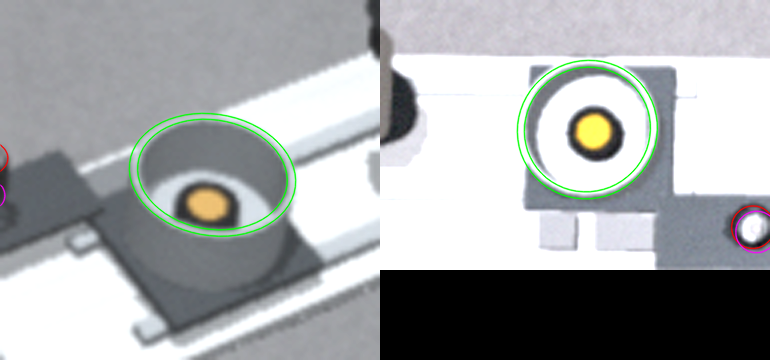

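View pics/a6.png

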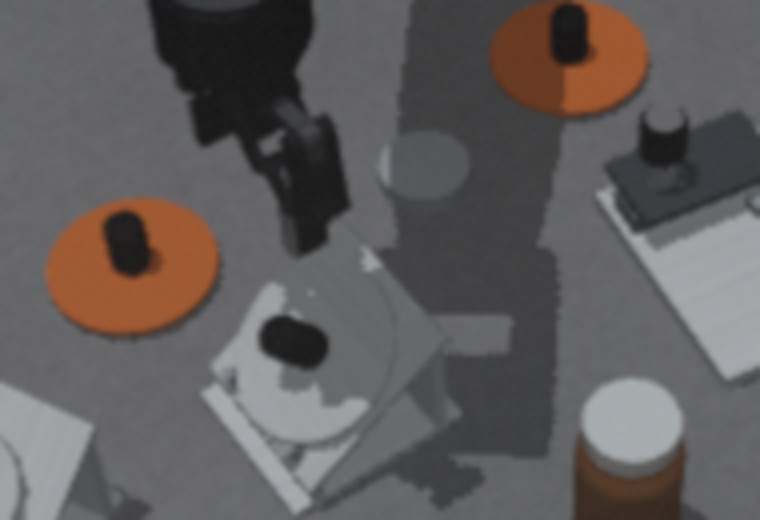

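Run:
```python
from ov import *
L=[]
for h in (0,.008):
    roi=(190,340,45,60);im=cv2.convertScaleAbs(crop(cv2.imread("pics/scene6.png"),roi,6),alpha=1.8)
    for z,c in((.099,(0,0,255)),(.065,(255,0,255))):draw(im,"scene",circ(.4661,.118,z+h,.015),roi,6,c)
    L.append(im)
cv2.imwrite("pics/o7.png",np.hstack(L))
```

```text
(no output)
```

View pics/o7.png

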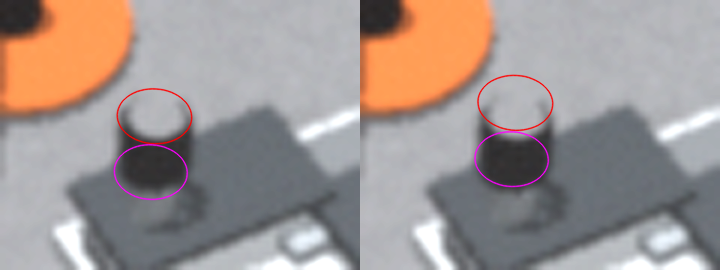

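The plunger overlay at home height fits the picture (left), so it is home. Lowering over the cover's knob.

Emit:
arm_command(
  increments=[
    [[2,0,-0.1,0],[2,0,0,0],[2,0,0,0],[2,0,0,0],[2,0,0,0],[1,0,0,0],[0,0,0,0]],
  ],
)

```text
time: 14.55
eef_pos: [0.5021, -0.1477, 0.0939]
tcp_rot: [0.467, 0.532, -0.467, 0.531]
contact_force: [0.9, 0.5, 0.2]
opening: 0.995
```

Run:
```python
from ov import *
from mv import *
go([.5027,-.1487,.0877],[.992,.129])
cv2.imwrite("pics/a7.png",np.hstack([crop(optics.read_camera("scene"),(200,225,110,95),4),crop(optics.read_camera("top"),(195,330,110,95),4)]))
```

```text
t 14.55 tcp [ 0.5021 -0.1477  0.0939] grasp [ 0.5021 -0.1477  0.1129] x [-0.0011  0.0006 -1.    ] y [ 0.9917  0.1288 -0.0011] z [ 0.1288 -0.9917 -0.0007] F [0.9347 0.5005 0.1944] open 0.9949976192702314 q [-0.4801  0.1147  2.0494 -0.      0.9788 -0.6092]
turn -0.0001285043599166258
shift cm now-axes [2.5231 0.0506 0.1113] after turn [2.5231 0.0506 0.1113]
```

View pics/a7.png

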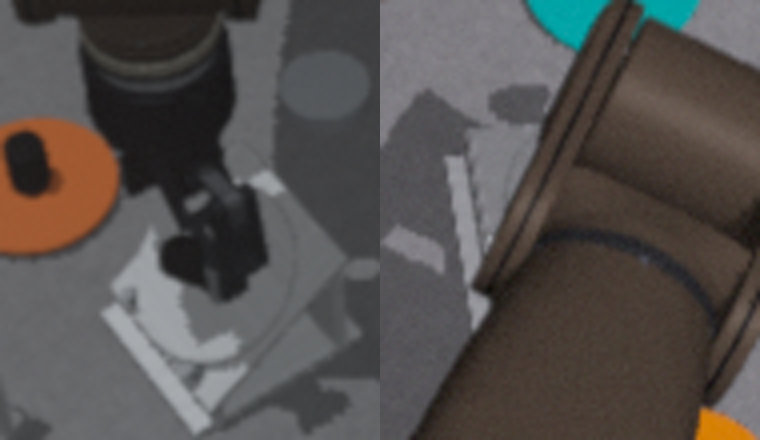

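Emit:
arm_command(
  increments=[
    [[0.8,0.05,0.1,0],[0.8,0,0,0],[0.5,0,0,0],[0.3,0,0,0],[0,0,0,0]],
  ],
)

```text
time: 15.28
eef_pos: [0.5028, -0.1492, 0.07]
tcp_rot: [0.467, 0.531, -0.467, 0.531]
contact_force: [-0.1, 0.1, 0.6]
opening: 0.995
```

Emit:
arm_command(
  increments=[
    [[0,0,0,0],[0,0,0,0],[0,0,0,0],[0,0,0,0],[0,0,0,0],[0,0,0,0],[0,0,0,0],[0,0,0,0]],
  ],
  grip=1.5,
  grip_force=30,
)

```text
time: 16.27
eef_pos: [0.5026, -0.1493, 0.0705]
tcp_rot: [0.466, 0.532, -0.467, 0.531]
contact_force: [-4.7, -0.2, 5.3]
opening: 0.289
```

Run:
```python
from ov import *
from mv import *
go([.5027,-.1487,.0877],[.992,.129])
cv2.imwrite("pics/a8.png",np.hstack([crop(optics.read_camera("scene"),(200,225,110,95),5)]))
```

```text
t 16.275 tcp [ 0.5026 -0.1493  0.0705] grasp [ 0.5027 -0.1493  0.0895] x [-0.0012  0.0001 -1.    ] y [ 0.9917  0.1288 -0.0011] z [ 0.1288 -0.9917 -0.0003] F [-4.6659 -0.1914  5.2712] open 0.2892915747697403 q [-0.4821  0.1537  2.0568 -0.0006  0.9323 -0.611 ]
turn -0.00014835828568737774
shift cm now-axes [ 0.1829  0.0111 -0.0582] after turn [ 0.1829  0.0111 -0.0582]
```

View pics/a8.png

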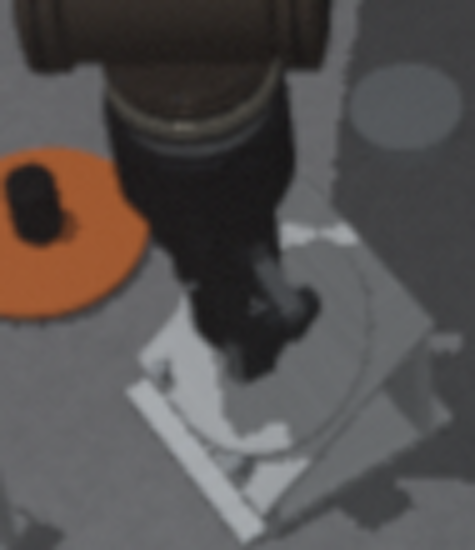

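Emit:
arm_command(
  increments=[
    [[-0.41,-0.1,0.285,0],[-0.41,0,0.285,0],[-0.41,0,0.285,0],[-0.41,0,0.285,0],[-0.82,0,0.57,0],[-0.82,0,0.57,0],[-2,0,0.3,0],[-3,0,0,0],[-3,0,0,0],[-2,0,0,0],[0,0,0,0],[0,0,0,0]],
  ],
)

```text
time: 17.82
eef_pos: [0.5048, -0.1749, 0.2023]
tcp_rot: [0.467, 0.532, -0.467, 0.531]
contact_force: [-0.3, 0.4, -3.4]
opening: 0.299
```

Run:
```python
from ov import *
from mv import *
go([.5388,.2365,.25],[.992,.129])
a=optics.read_camera("scene");cv2.imwrite("pics/scene9.png",a)
cv2.imwrite("pics/a9.png",np.hstack([crop(a,(140,200,150,190),4)]))
```

```text
t 17.825 tcp [ 0.5048 -0.1749  0.2023] grasp [ 0.5048 -0.1749  0.2213] x [-0.0012  0.0006 -1.    ] y [ 0.9917  0.1285 -0.0011] z [ 0.1285 -0.9917 -0.0008] F [-0.3277  0.3634 -3.407 ] open 0.29850088871870417 q [-0.5235  0.0024  1.9489 -0.      1.1917 -0.6523]
turn -0.0004857067630543721
shift cm now-axes [ -2.8521   8.6526 -40.3628] after turn [ -2.8521   8.6722 -40.3586]
```

View pics/a9.png

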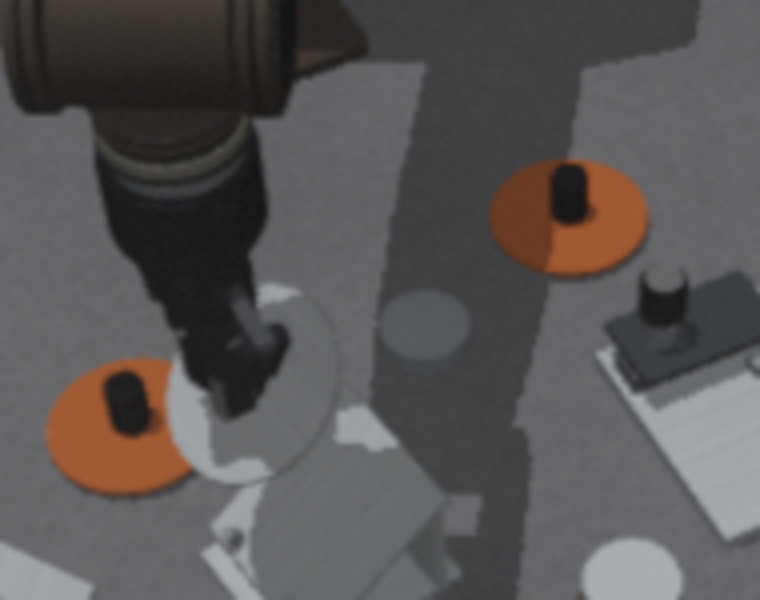

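Emit:
arm_command(
  increments=[
    [[0,0.3,-1.3,0],[0,0.6,-2.6,0],[0,0.86,-3.7,0],[0,0.86,-3.75,0],[0,0.86,-3.75,0],[0,0.86,-3.75,0],[0,0.86,-3.75,0],[0,0.86,-3.75,0],[0,0.86,-3.75,0],[0,0.86,-3.75,0],[0,0.6,-2.4,0],[0,0.28,-1.3,0],[0,0,0,0],[0,0,0,0]],
  ],
)

```text
time: 19.62
eef_pos: [0.5427, 0.2079, 0.2028]
tcp_rot: [0.467, 0.531, -0.467, 0.531]
contact_force: [-0.4, 0.6, -1.8]
opening: 0.299
```

```bash
cat > hold.py <<'E'
from ov import *
from mv import *
C=np.array([.5388,.2365])
def pose(): 
    s=sensors.get_state();R=Ro.from_quat(s["tcp_rot"]).as_matrix();p=np.array(s["eef_pos"]);return p-.019*R[:,0],R
def report(zc=None):
    g,R=pose(); d=g-np.r_[C,.092]; zt=np.r_[R[:2,2],0]; yt=np.r_[R[:2,1],0]
    print("h %.1f lat %.1f v %.1f mm"%(d@zt*1e3,d@yt*1e3,d[2]*1e3),"F",sensors.get_state()["contact_force"])
def view(fn,theta,roi,zg=.033,off=0,k=5):
    g,R=pose(); im=optics.read_camera("scene");cv2.imwrite(fn.replace(".png","_raw.png"),im)
    im=cv2.convertScaleAbs(crop(im,roi,k),alpha=1.6); th=np.radians(theta)
    h=R[:,2]; a=np.sin(th)*h+np.array([0,0,np.cos(th)]); y=R[:,1]; x=np.cross(y,a); RR=np.c_[x,y,a]
    o=g-zg*a
    for z,r,c in((.005,.054,(0,255,0)),(0,.054,(0,200,255))): draw(im,"scene",circ(0,0,z,r)@RR.T+o,roi,k,c)
    draw(im,"scene",circ(*C,.092,.05),roi,k,(0,0,255))
    cv2.imwrite(fn,im)
E
python3 -c "
from hold import *
report(); view('pics/b1.png',35,(110,340,120,150))"
```

```text
h 28.9 lat 0.2 v 129.8 mm F [-0.3599  0.5858 -1.847 ]
```

View pics/b1.png

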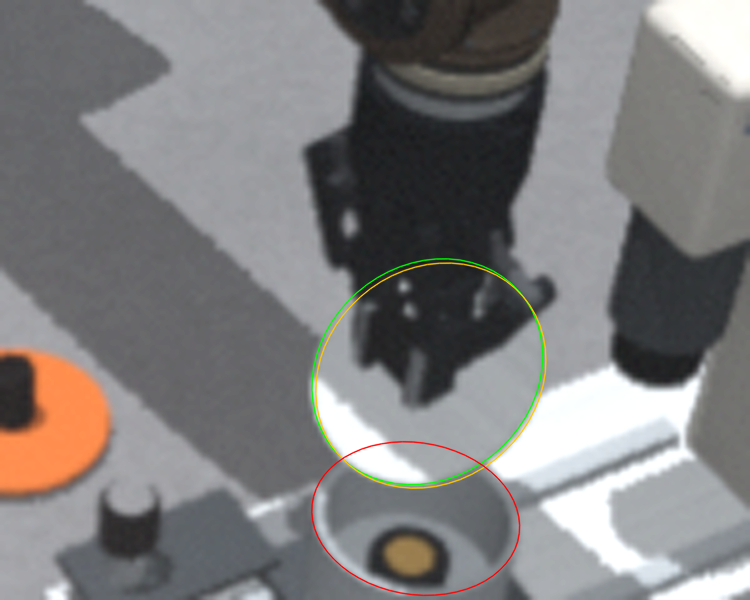

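Emit:
arm_command(
  increments=[
    [[1,0,-0.1,0],[1.5,0,0,0],[1.5,0,0,0],[1.5,0,0,0],[1,0,0,0],[0.5,0,0,0],[0,0,0,0],[0,0,0,0]],
  ],
  grip_force=20,
)

```text
time: 20.68
eef_pos: [0.5433, 0.2097, 0.1339]
tcp_rot: [0.467, 0.531, -0.466, 0.531]
contact_force: [0.8, -0.1, -3.0]
opening: 0.296
```

```bash
python3 -c "
from hold import *
report(); view('pics/b2.png',35,(130,340,120,150))"
```

```text
h 27.2 lat 0.9 v 60.9 mm F [ 0.8283 -0.1449 -3.0386]
```

View pics/b2.png

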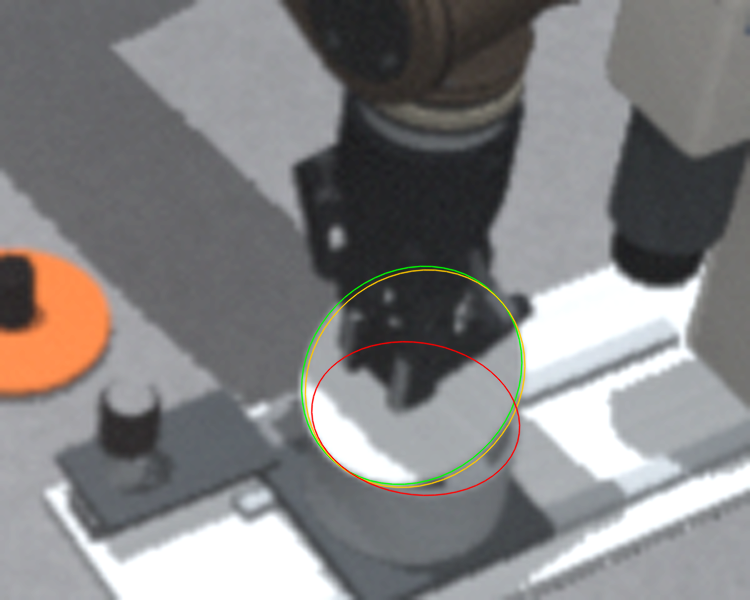

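Emit:
arm_command(
  increments=[
    [[0.25,-0.05,0,0],[0.25,0,0,0],[0.1,0,-0.23,0],[0.11,0,-0.24,0],[0.13,0,-0.23,0],[0.13,0,-0.23,0],[0,0,0,0],[0,0,0,0]],
  ],
)

```text
time: 21.72
eef_pos: [0.5416, 0.219, 0.124]
tcp_rot: [0.467, 0.531, -0.466, 0.531]
contact_force: [0.5, -2.0, 4.0]
opening: 0.294
```

```bash
python3 -c "
from hold import *
report(); view('pics/b3.png',25,(130,340,120,150))"
```

```text
h 17.7 lat 0.5 v 51.0 mm F [ 0.4742 -1.9961  3.9918]
```

View pics/b3.png

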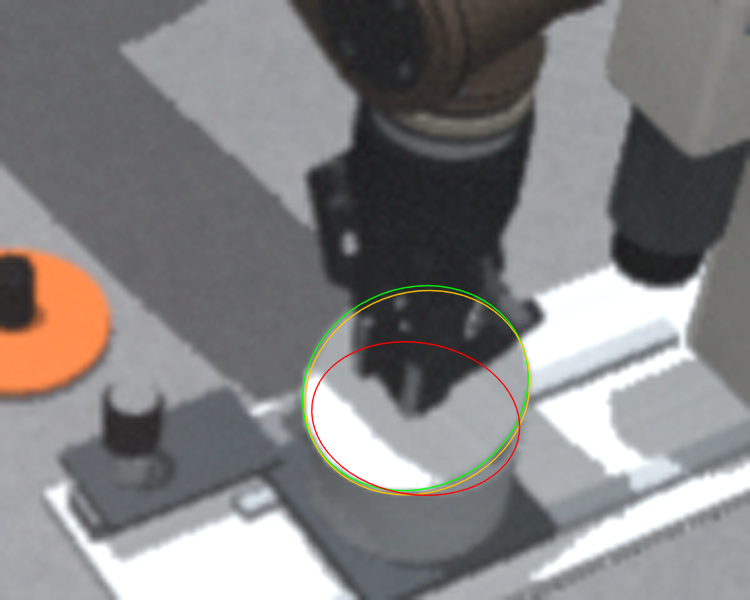

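Emit:
arm_command(
  increments=[
    [[0.14,0,-0.21,0],[0.15,0,-0.22,0],[0.16,0,-0.2,0],[0.17,0,-0.21,0],[0.18,0,-0.18,0],[0.18,0,-0.19,0],[0,0,0,0],[0,0,0,0]],
  ],
)

```text
time: 22.78
eef_pos: [0.5396, 0.2311, 0.1137]
tcp_rot: [0.467, 0.531, -0.466, 0.531]
contact_force: [0.2, 0.6, 4.6]
opening: 0.29
```

```bash
python3 -c "
from hold import *
report(); view('pics/b4.png',10,(130,340,120,150))"
```

```text
h 5.5 lat 0.1 v 40.7 mm F [0.2421 0.6077 4.5617]
```

View pics/b4.png

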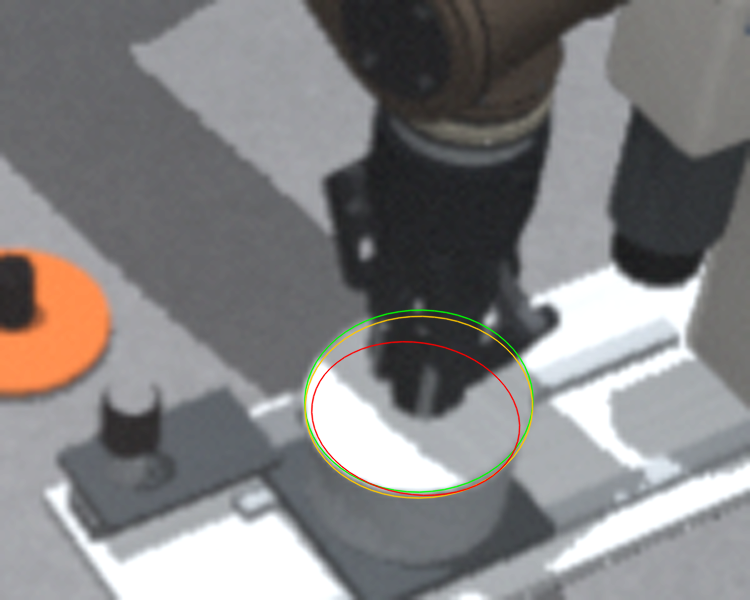

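Tracking well: the disc follows the 10° overlay and the contact force stays around 6 N. On to the last part of the arc.

Emit:
arm_command(
  increments=[
    [[0.2,0,-0.17,0],[0.2,0,-0.17,0],[0.2,0,-0.15,0],[0.2,0,-0.1,0],[0,0,0,0],[0,0,0,0]],
  ],
)

```text
time: 23.58
eef_pos: [0.5386, 0.2365, 0.1054]
tcp_rot: [0.467, 0.531, -0.467, 0.531]
contact_force: [0.3, 1.2, 3.7]
opening: 0.298
```

```bash
python3 -c "
from hold import *
report(); view('pics/b5.png',0,(130,340,120,150))"
```

```text
h -0.0 lat -0.2 v 32.4 mm F [0.2613 1.1695 3.6978]
```

View pics/b5.png

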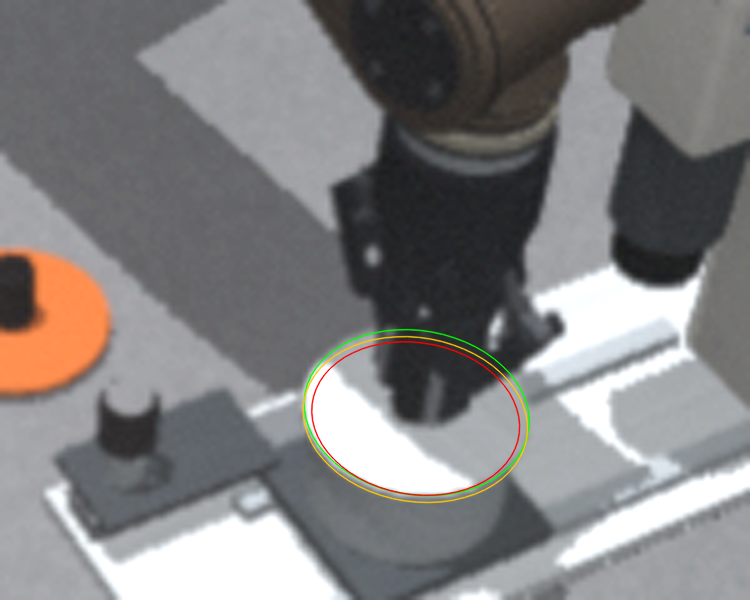

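Emit:
arm_command(
  increments=[
    [[0.1,0,0,0],[0.1,0,0,0],[0,0,0,0],[0,0,0,0]],
  ],
)

```text
time: 24.12
eef_pos: [0.5386, 0.2365, 0.1037]
tcp_rot: [0.467, 0.531, -0.467, 0.531]
contact_force: [-1.1, 0.9, 4.5]
opening: 0.296
```

```bash
python3 -c "
from hold import *
report()"
```

```text
h -0.1 lat -0.2 v 30.7 mm F [-1.1422  0.8695  4.508 ]
```

Emit:
arm_command(
  increments=[
    [[0.1,0,0,0],[0.1,0,0,0],[0.1,0,0,0],[0,0,0,0],[0,0,0,0]],
  ],
)

```text
time: 24.75
eef_pos: [0.5386, 0.2368, 0.1035]
tcp_rot: [0.466, 0.532, -0.467, 0.531]
contact_force: [-7.5, -1.4, 16.5]
opening: 0.293
```

```bash
python3 -c "
from hold import *
report(); view('pics/b6.png',0,(150,370,90,100),zg=.033-.0055+.003,k=6)"
```

```text
h -0.3 lat -0.1 v 30.5 mm F [-7.4698 -1.358  16.4505]
```

View pics/b6.png

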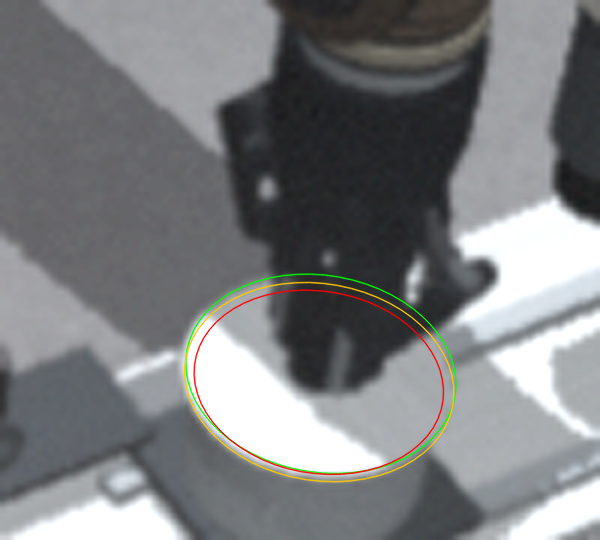

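Emit:
arm_command(
  increments=[
    [[-0.2,0,0,0],[0,0,0,0]],
  ],
)

```text
time: 25.05
eef_pos: [0.5386, 0.2367, 0.1036]
tcp_rot: [0.467, 0.531, -0.467, 0.531]
contact_force: [-2.2, -0.2, 7.3]
opening: 0.295
```

Emit:
arm_command(
  increments=[
    [[0,0,0,0],[0,0,0,0],[0,0,0,0],[0,0,0,0],[0,0,0,0],[0,0,0,0],[-1,0,0,0],[-2,0,0,0],[-2,0,0,0],[-3,0,0,0],[-3,0,0,0],[-2,0,2,0],[0,0,4,0],[0,0,5,0],[0,0,5,0],[0,0,5,0],[0,0,4,0],[0,0,0,0]],
  ],
  grip=8.5,
)

```text
time: 27.3
eef_pos: [0.5709, -0.015, 0.2332]
tcp_rot: [0.468, 0.53, -0.468, 0.53]
contact_force: [-0.0, 0.8, -0.5]
opening: 0.994
```

Run:
```python
from hold import *
s=sensors.get_state();print(s["time"],s["eef_pos"],s["contact_force"],s["opening"])
L=[]
for cn,roi,k in(("scene",(170,360,80,100),4),("top",(190,140,80,100),4)):
    im=optics.read_camera(cn);cv2.imwrite(f"pics/{cn}F.png",im)
    im=cv2.convertScaleAbs(crop(im,roi,k),alpha=1.5 if cn=="scene" else 1); raw=im.copy()
    for z,r,c in((.097,.054,(0,255,0)),(.092,.054,(0,200,255)),(.135,.013,(0,0,255)),(.097,.013,(0,0,255))): draw(im,cn,circ(*C,z,r),roi,k,c)
    L.append(np.vstack([raw[:300],im[:300]]))
cv2.imwrite("pics/f.png",np.hstack(L))
```

```text
27.3 [ 0.5709 -0.015   0.2332] [-0.0298  0.8185 -0.5093] 0.9936881424838415
```

View pics/f.png

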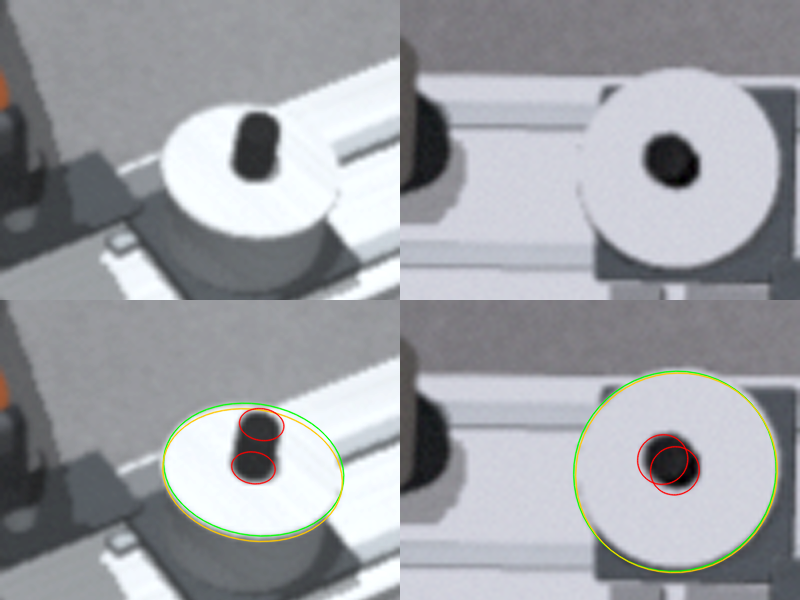

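View pics/sceneF.png

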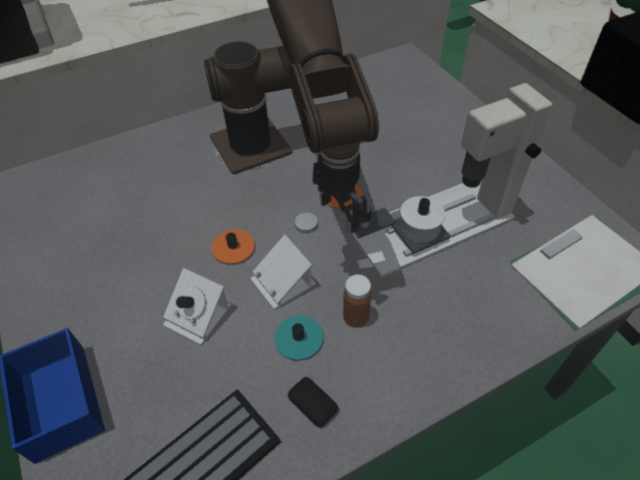

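Run:
```python
from hold import *
from scipy.optimize import least_squares
from scipy.ndimage import map_coordinates
# model: silhouette of disc = hull of circles z=0 and z=.005 
def P(p):
    a=np.array([p[3],p[4],1.]);a/=np.linalg.norm(a);x=np.cross([0,1,0],a);x/=np.linalg.norm(x);R=np.c_[x,np.cross(a,x),a]
    return lambda z,r:circ(0,0,z,r,120)@R.T+np.array(p[:3])
p0=np.r_[C,.092,0,0];E={}
for cn in("scene","top"):
    im=cv2.GaussianBlur(cv2.imread(f"pics/{cn}F.png"),(0,0),.7).max(2).astype(float)
    f=P(p0);H=cv2.convexHull(proj(cn,np.vstack([f(0,.054),f(.005,.054)])).astype(np.float32))[:,0].astype(float)
    # densify
    seg=np.vstack([H,H[:1]]);s=np.r_[0,np.cumsum(np.linalg.norm(np.diff(seg,axis=0),axis=1))];t=np.linspace(0,s[-1],121)[:-1]
    Q=np.c_[np.interp(t,s,seg[:,0]),np.interp(t,s,seg[:,1])];c=Q.mean(0);T=np.roll(Q,-1,0)-np.roll(Q,1,0);N=np.c_[-T[:,1],T[:,0]];N/=np.linalg.norm(N,axis=1)[:,None]
    N*=np.sign(((Q-c)*N).sum(1))[:,None]
    u=np.arange(-3.5,3.51,.1);pts=[]
    for q,n in zip(Q,N):
        v=map_coordinates(im,(q[:,None]+n[:,None]*u),order=1);g=np.gradient(v,.1);i=np.argmin(g)
        if g[i]<-12 and abs(u[i])<3.2: pts.append(q+n*u[i])
    E[cn]=np.array(pts);print(cn,len(pts))
def res(p):
    f=P(p[:5]);o=[]
    for k,cn in enumerate(E):
        H=cv2.convexHull(proj(cn,np.vstack([f(0,.054),f(.005,.054)])).astype(np.float32))
        d=np.array([p[5]/ .002,p[6]/.002]) if 0 else 0
        o+=[cv2.pointPolygonTest(H,(float(a),float(b)),True) for a,b in E[cn]]
    return np.array(o)
for free in ([0,1,2,3,4],[0,1,2],[0,1]):
    def g(x): p=p0.copy();p[free]=x;return res(p)
    r=least_squares(g,p0[free],loss="soft_l1",f_scale=.3,x_scale=np.array([.002,.002,.002,.02,.02])[free],diff_step=None)
    J=r.jac;cov=np.linalg.inv(J.T@J)*np.mean(r.fun**2);p=p0.copy();p[free]=r.x
    print("fit",p,"tilt deg",np.degrees(np.hypot(p[3],p[4])),"sd",np.sqrt(np.diag(cov)),"rms",np.sqrt(np.mean(g(r.x)**2)))
```

```text
scene 94
top 98
fit [ 0.5405  0.2349  0.097   0.0054 -0.0258] tilt deg 1.508600205678808 sd [0.0002 0.0002 0.0004 0.0016 0.0016] rms 0.6539659417999876
fit [0.5406 0.2347 0.0963 0.     0.    ] tilt deg 0.0 sd [0.0002 0.0002 0.0003] rms 0.6134256199236947
fit [0.5401 0.2357 0.092  0.     0.    ] tilt deg 0.0 sd [0.0002 0.0003] rms 0.9222985570682717
```

```bash
cat > fitc.py <<'E'
from hold import *
from scipy.optimize import least_squares
from scipy.ndimage import map_coordinates
def run(files,zs,r,c0,z0,thr=8,rng=3.5,tilt=False,sel=None):
    def P(p):
        a=np.array([p[3],p[4],1.]);a/=np.linalg.norm(a);x=np.cross([0,1,0],a);x/=np.linalg.norm(x);R=np.c_[x,np.cross(a,x),a]
        return lambda z,r:circ(0,0,z,r,120)@R.T+np.array(p[:3])
    def hull(cn,p):
        f=P(p);return cv2.convexHull(proj(cn,np.vstack([f(z,r) for z in zs])).astype(np.float32))
    p0=np.r_[c0,z0,0,0.]
    for it in range(3):
        E={}
        for cn,fn in files.items():
            im=cv2.GaussianBlur(cv2.imread(fn),(0,0),.7).max(2).astype(float)
            H=hull(cn,p0)[:,0].astype(float);seg=np.vstack([H,H[:1]]);s=np.r_[0,np.cumsum(np.linalg.norm(np.diff(seg,axis=0),axis=1))];t=np.linspace(0,s[-1],121)[:-1]
            Q=np.c_[np.interp(t,s,seg[:,0]),np.interp(t,s,seg[:,1])];c=Q.mean(0);T=np.roll(Q,-1,0)-np.roll(Q,1,0);N=np.c_[-T[:,1],T[:,0]];N/=np.linalg.norm(N,axis=1)[:,None]
            N*=np.sign(((Q-c)*N).sum(1))[:,None];u=np.arange(-rng,rng+.01,.1);pts=[]
            for q,n in zip(Q,N):
                g=np.gradient(map_coordinates(im,(q[:,None]+n[:,None]*u),order=1),.1);i=np.argmin(g)
                if g[i]<-thr and abs(u[i])<rng-.3: pts.append(q+n*u[i])
            E[cn]=np.array(pts)
        free=[0,1,2,3,4] if tilt else [0,1,2]
        def g(x):
            p=p0.copy();p[free]=x;return np.array([cv2.pointPolygonTest(hull(cn,p),(float(a),float(b)),True) for cn in E for a,b in E[cn]])
        rr=least_squares(g,p0[free],loss="soft_l1",f_scale=.3,x_scale=np.array([.002,.002,.002,.02,.02])[free],diff_step=1e-3 if not tilt else None)
        p0=p0.copy();p0[free]=rr.x
    w=g(rr.x);n=len(E["scene"]) if "scene" in E else 0
    print({k:len(v) for k,v in E.items()},"pose",p0,"rms",np.sqrt(np.mean(w**2)),"mean res scene/top",w[:n].mean(),w[n:].mean())
E
python3 - <<'E'
from fitc import *
print("rim before");run({"scene":"pics/scene6.png","top":"pics/top6.png"},[0],.05,C,.092)
print("cover now")
for t in(0,1):run({"scene":"pics/sceneF.png","top":"pics/topF.png"},[0,.005],.054,C,.092,tilt=t)
print("orange (on bench)");run({"scene":"pics/scene0.png","top":"pics/top0.png"},[0,.005],.054,[.346,-.1925],.006);
print("teal");run({"scene":"pics/scene0.png","top":"pics/top0.png"},[0,.005],.054,[.654,-.1605],.006)
E
```

```text
rim before
{'scene': 73, 'top': 96} pose [0.5412 0.236  0.0947 0.     0.    ] rms 0.6862427597631919 mean res scene/top -0.455525346013864 -0.0625738021531836
cover now
{'scene': 98, 'top': 107} pose [0.5406 0.2345 0.0971 0.     0.    ] rms 0.7549958520458281 mean res scene/top 0.2670800994105776 0.2771885361000569
{'scene': 97, 'top': 106} pose [ 0.5405  0.235   0.0973 -0.0179 -0.0715] rms 0.8174333965530972 mean res scene/top 0.4556413436711588 0.3339391430925967
orange (on bench)
{'scene': 120, 'top': 120} pose [ 0.3464 -0.1925  0.009   0.      0.    ] rms 0.6075100455000767 mean res scene/top 0.6675016192686504 0.3317301903335298
teal
{'scene': 46, 'top': 120} pose [ 0.6528 -0.1602  0.0134  0.      0.    ] rms 0.6865838397877205 mean res scene/top 0.1501374611333673 0.7066285084184898
```

```bash
python3 - <<'E'
from ov import *
roi=(188,393,62,58);im=cv2.convertScaleAbs(crop(cv2.imread("pics/sceneF.png"),roi,8),alpha=1.3)
im2=im.copy();c=(.5404,.2352)
for dz,ti,col in((0,0,(0,255,0)),):
    draw(im2,"scene",circ(*c,.097,.054),roi,8,(0,255,0));draw(im2,"scene",circ(*c,.092,.054),roi,8,(0,200,255));draw(im2,"scene",circ(*c,.135,.013),roi,8,(0,0,255));draw(im2,"scene",circ(*c,.097,.013),roi,8,(0,0,255))
cv2.imwrite("pics/g.png",np.hstack([im,im2])[:, :928])
E
python3 -c "
import cv2
a=cv2.imread('pics/g.png');cv2.imwrite('pics/g2.png',cv2.resize(a,(800,int(a.shape[0]*800/a.shape[1]))))"
```

```text
(no output)
```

View pics/g2.png

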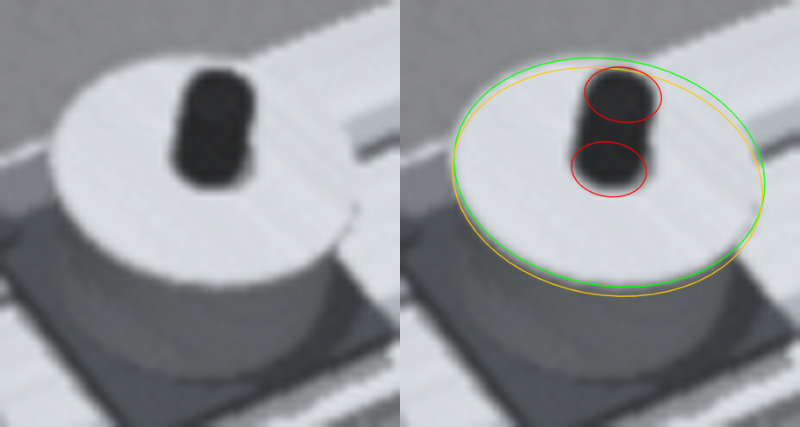

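The close-up shows the cover's top-face outline matching a level, seated cover to about a pixel. The scene picture shows the jar (300, 357), test block (222, 306) and smaller cover (302, 188) where they started. Handing in.

```bash
python3 -c "
from plant import ctrl,sensors
print(sensors.get_state()['time']);print(ctrl.sign_off())"
```

```text
27.4
the job is handed in; nothing more can be done
None
```

I moved the carriage to the free slot, set the larger cover on the cup, let go, and handed in at 27.4 s; no verdict was reported.

**What I did**
- **Slide:** I lifted the plunger about 11 mm, slid the carriage 130 mm and let the plunger down.
- **Cover:** I took the bare aluminium cover off its rest along its own axis. The tool could not tilt, so I tipped the cover level against the cup rim with the grip loosened to 20 N. I pressed it down until it stopped solidly at about 16 N, then opened the gripper and moved clear.

**Last checks**
- **Plunger:** the knob matched its home height in the scene picture. This was checked after the release, before the cover was placed.
- **Cover position:** the outline is within about 2 mm of the cup axis. By eye in the enlarged scene picture it is level to about 1°.
- **Bystanders:** jar, test block and smaller cover look unmoved by eye; I did not measure them again.

**What disagreed**
- **Cameras:** scene and top differ by about 3 mm on the bench, so I used their mean.
- **Cover height:** the outline fit put the cover about 2.4 mm above the rim height found by the same method. That is close to the 2.5 mm limit and within the fit's 2–3 mm bias.
- **Cover tilt:** one fit gave 1.5° and another about 4°, over the 2° limit. I judged both fits unreliable and relied on the solid stop and the close-up.

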